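# Set the swivel vise to 45 degrees and clamp a rail in it

## Task

Swing the swivel vise by its black handle, click by click, to 45 degrees counter-clockwise, so that its white pointer stands at the orange line, and then push the yellow-knobbed locking bolt fully home. Then lay the pine rail flat between the jaws, roughly central and along them, and push the sliding jaw by its red knob until the rail is held snugly between both jaws. Leave the other things on the bench where they are.

Things in the scene. Friction and masses are not known exactly. Their poses are not given: they have to be found in the camera images.
- vise_base: fixed round green base plate of the swivel vise, 184 mm across, 12 mm high; origin under its centre, on the swivel axis (vertical). At its +y side sits the locking bolt, at its +x side the spring plunger that makes the clicks. On its top, toward the robot and the right, a scale with a line every 15 degrees: long white line = 0, the third line counter-clockwise from it is broad and orange = 45 degrees (on the base's right side, 7.5 degrees from its -y direction toward -x)
- swivel (a joint): angle of the turning table on the base, rad, about the vertical, counter-clockwise from above positive; range -0.75 to 1.3. 0 = table axes along the base's axes, white pointer (a tab on the table's rim) at the long white line; 0.785 = pointer at the orange line. It clicks every 15 degrees (0.262 rad): a spring pulls it into the nearest stop, and about 5 to 8 N at the handle carries it over to the next. It starts in one of the stops between -30 and +15 degrees, unlocked
- vise_table (a point): centre of the turning table's flat grey steel top (disc 132 mm across), on the swivel axis, 38 mm above the bench; turns with the table. Fixed jaw: 12 x 72 x 14 mm high, its gripping face at +22 mm along x of this frame, lengthwise along y. The sliding jaw, same size, faces it from the -x side
- swing_handle (a point): point in the upright black round handle, 24 mm across, standing from 34 to 76 mm above the bench on an arm of the table; this point lies on its axis 60 mm above the bench and 118 mm from the swivel axis, in the -y direction of the table. The handle does not spin on its arm, but fingers that pinch it can slip round it
- bolt (a joint): travel of the locking bolt, m: 0 = withdrawn, 0.016 = fully home; it slides toward the swivel axis (along -y of the base) with 2 N friction and stays where it is left. Its nose enters between two index pins of the table, only when the table stands in a click stop; then the table cannot turn. It starts withdrawn within 3 mm
- bolt_knob (a point): point in the bolt's upright round yellow knob, 18 mm across, from 24 to 60 mm above the bench; this point lies on its axis 44 mm above the bench, 112 mm from the swivel axis when withdrawn, 96 mm when home. Guide of the bolt below it is up to 28 mm high
- jaw (a joint): travel of the sliding jaw, m: 0 = fully open (76 mm between the jaws), growing as it closes along +x of the table, up to 0.044; 3 N friction, stays where it is left. With the 40 mm rail held it reads 0.036. It starts within 10 mm of fully open
- jaw_knob (a point): point in the upright round red knob of the sliding jaw, 16 mm across, from 47 to 85 mm above the bench; this point lies on its axis 68 mm above the bench, 28 mm behind the jaw's gripping face
- rail_center (a point): centre of the pine rail, a square-edged light wooden block 40 x 120 x 36 mm high, about 0.1 kg, lying flat on a 2 mm steel sheet on the bench, with a dark saw line across its top; x is across its 40 mm width, y along its 120 mm length, z up; either end may come first
- tape_measure: bystander: tape measure 62 x 81 x 33 mm, origin under it; leave alone
- sanding_block: bystander: cork sanding block 66 x 110 x 29 mm, origin under it; leave alone
- jam_jar: bystander: glass jar with lid, 64 mm across, 97 mm high, origin under it; leave alone
- spanner: bystander: combination spanner 26 x 159 x 8 mm, origin under it; leave alone
There are look-alikes about, which are no part of the job. Of the things shaped like the part that bears rail_center, the wooden one is meant.

How it is judged:
On the way, in this order (a step that is already met when the one before it is completed fails the run):
1. the table stands in the 45 degree stop, pointer at the orange line, bolt not yet pushed home (value of joint swivel between 0.735 and 0.835 rad and value of joint bolt below 0.01 m), for 0.2 s.
2. the locking bolt is home with the table at 45 degrees (value of joint swivel between 0.735 and 0.835 rad and value of joint bolt above 0.0135 m), for 0.2 s.
3. the rail lies flat on the table between the jaws (all of step 2 and x of rail_center in the frame of vise_table between -0.036 and 0.02 m and y of rail_center in the frame of vise_table between -0.025 and 0.025 m and z of rail_center in the frame of vise_table between 0.012 and 0.024 m and angle between the y axis of rail_center and the y axis of vise_table, either way round below 0.25 rad and angle between rail_center's own z axis and vertical below 0.1 rad), for 0.2 s.
4. the sliding jaw is pushed up to the rail and holds it against the fixed jaw (all of step 2 and x of rail_center in the frame of vise_table between -0.004 and 0.008 m and y of rail_center in the frame of vise_table between -0.025 and 0.025 m and z of rail_center in the frame of vise_table between 0.012 and 0.024 m and angle between the y axis of rail_center and the y axis of vise_table, either way round below 0.07 rad and value of joint jaw above 0.033 m), for 0.2 s.
At the end, for the whole second after the job is handed in: The table stands at 45 degrees (within 3 degrees) with the bolt home (within 2.5 mm); the rail lies flat on the table, against the fixed jaw (within 6 mm), central along the jaws within 25 mm and square to them within 4 degrees, and the sliding jaw is closed on it (within 3 mm); all at rest (all of step 4 and linear speed of rail below 0.02 m/s and velocity of joint swivel below 0.05 rad/s); the robot touches nothing.
It fails at once if a bystander (tape measure, sanding block, jar, spanner) is moved more than 30 mm (distance of any of tape_measure, sanding_block, jam_jar, spanner from where it was at the start of the episode above 0.03 m).
It also fails if it takes over 67 s, if anything falls off the work surface, if the arm or the gripper's body presses on something with over 40 N, if the wrist force passes 120 N, or if a joint passes its speed limit or range.

## Robot

A 6-joint arm with a two-finger parallel gripper is mounted at the origin on a cart in front of the work surface, level with it; the furniture and walls round the work are solid. World frame = base frame: x ahead of the robot, y to its left, z up, the work surface at z = 0. Lengths are in m, angles in rad, forces in N, time in s.
With the tool pointing down it reaches from about 0.3 to 0.775 m from the base axis. Payload 14.6 kg.
Tool frame: the origin (TCP) lies at the very end of the fingers, on their centre line; the grasp point (between the pads) lies 19 mm behind it (pinch_z is the distance from the TCP to the grasp point, in m); z points along the fingers, y is the direction in which the jaws open and shut (so a half turn about z gives the same grasp; the last joint's range is limited). The gripper opens to 94 mm and grips with 3 to 60 N. Pads are 16 mm wide; open, the fingers measure 119 mm over their backs; the gripper's body (75 mm by 177 mm) begins 78 mm behind the grasp point.
Start: joints at [-1.345, 0.3, 1.521, -0, 1.321, -0.067], TCP at [0.159, -0.527, 0.176] pointing down, gripper open.
Joint ranges: [-3.03, 3.03], [-0.79, 2.21], [0.23, 2.52], [-1.04, 4.18], [0, 3.07], [-2.55, 2.55]. Speed limits (rad/s): [2.22, 2.22, 2.57, 3.14, 3.14, 3.14].

## Interface

Orientations are given as [roll, pitch, yaw] about the fixed x, y, z axes, in that order (R = Rz(yaw) Ry(pitch) Rx(roll)).
In Python, from station import get_obs, camera, hand_in, pinch_z gives the robot as it stands.
- The arm moves only by the tool servo_tool, never from a script. Its argument "moves" is a list that holds one entry, the list of rows, each a list of 7 numbers: the turn, a rotation vector about the tool's x, y, z normalised to -1 to 1, where 1 is pi/2 rad, then the shift along the tool's x, y, z normalised to -1 to 1, where 1 is 500 mm, then the closure, from 0 (fully open) to 1 (shut). In form: [[[rx, ry, rz, x, y, z, hand], ...]]. A call has 1 to 12 rows; each row is the pose to reach, as a shift and turn from the pose measured when the call began, along the tool's axes at that moment; what a row does not reach only later rows make up. A row lasts 1/12 s, in which the tool goes at most 41.7 mm and 7.16 degrees, less where a joint would pass 70% of its speed; a pose out of reach is approached as far as the arm can. A call with a number of a shift or a turn outside -1 to 1 is refused whole. A call with a gripper value outside its range is refused whole. The fingers move at their own pace and stop on an object; "squeeze" is the grip in N (left out, the last holds). Time passes only in rows, so rows that repeat a pose let the fingers close. It gives the time, the measured TCP pose, the force and the opening at its end, in the units of the state.
- get_obs(): the state, without advancing time (a new reading comes with each control period).
- camera(name): name is "scene" or "side" or "wrist"; returns a dict with "color" (384x512x3 uint8, red, green, blue), "intrinsics" (3x3 intrinsics, pixels), "distortion" ([k1, k2, p1, p2, k3] as OpenCV has them; the pictures are not rectified), "rvec" (rotation vector, rad) and "tvec" (3), from world to camera coordinates, as OpenCV has them. Camera axes: x right, y down, z forward; pixel columns grow to the right and rows downward; lengths in m; the calibration is good to about 2 mm. A picture is of the moment at which its call begins. There is no depth.
- hand_in(): hands the job in, once; it reports no verdict.
The state is a dict: "time_s": time; "qpos": joint angles; "joint_vel": joint speeds; "tau": joint torques, N m; "ee_pos": TCP position; "eef_rot": TCP orientation; "force": force on the tool from outside, world axes, zero at the start; "moment": the same for the moment, N m; "grip_width": finger opening in m.
Only numpy, scipy, OpenCV 4.12 (cv2) and the standard library are available. Lean on these libraries where they do the work, as an engineer would, in place of code of your own. Each camera call takes 0.05 s, during which the arm holds its last target.

## Working session

There is one attempt and no reset: what is moved stays moved. The work goes in short steps, Python scripts to look and compute and a tool call to move; the robot and the scene stay as the last step left them, time stands still between calls to the robot, and variables do not carry over. Pictures are saved under pics/ and viewed, and the job is handed in when it is done.

Besides the shell and the picture viewer there is one more tool, called as name(argument=value, ...) on one line, values as JSON. servo_tool: Moves the arm, as the interface text tells. Scaled input: -1 to 1 covers 500 mm each way for a shift and pi/2 rad each way for a turn. Its arguments: {"type":"object","properties":{"moves":{"type":"array"},"squeeze":{"type":"number"}},"required":["moves"]}

```bash
ls; mkdir -p pics; python3 - <<'E'
from station import get_obs,camera,pinch_z
import cv2,json
import numpy as np
print(get_obs(),pinch_z)
for n in ["scene","side","wrist"]:
    c=camera(n); cv2.imwrite(f"pics/{n}0.png",c["color"][:,:,::-1]); print(n,c["intrinsics"],c["distortion"],c["rvec"],c["tvec"])
    R=cv2.Rodrigues(np.array(c["rvec"]))[0]; print(-R.T@np.array(c["tvec"]).ravel())
E
```

```text
pics
{'time_s': 0.0, 'qpos': array([-1.34463139e+00,  3.00494460e-01,  1.52158100e+00,  2.25549108e-05,
        1.32068516e+00, -6.65850520e-02]), 'joint_vel': array([ 0.00069547, -0.00024227,  0.0017239 ,  0.00097756,  0.00064167,
        0.00118054]), 'tau': array([-1.57579752e-04, -5.31801081e+01, -3.52733588e+01,  7.08321878e-02,
        2.44654709e-02, -7.31837417e-05]), 'ee_pos': array([ 0.1586679 , -0.52630971,  0.17547357]), 'eef_rot': array([-3.14042873e+00, -9.95099461e-05,  2.92744340e-01]), 'force': array([-0.36313574,  0.59025192,  0.51737122]), 'moment': array([ 0.04033039, -0.01626435,  0.04391506]), 'grip_width': 0.09417958678329295} 0.0188
scene [[436.70965862   0.         256.76023856]
 [  0.         436.70965862 190.69067003]
 [  0.           0.           1.        ]] [0.04621458 0.         0.         0.         0.        ] [ 0.67252995 -2.35089506  1.46281114] [0.42037717 0.24013659 1.12949486]
[-0.12366792  0.99214101  0.71449538]
side [[452.9816739    0.         255.07314207]
 [  0.         452.9816739  194.74589521]
 [  0.           0.           1.        ]] [-0.13557072  0.          0.          0.          0.        ] [ 2.19502963 -0.31434557  0.16536339] [-0.55571374  0.09959712  1.43013969]
[ 0.2200076  -1.19753179  0.93890955]
wrist [[283.19338497   0.         255.31704998]
 [  0.         283.19338497 193.17469531]
 [  0.           0.           1.        ]] [0.00094745 0.         0.         0.         0.        ] [-2.33546664  1.73548358  0.24242238] [-0.55025974 -0.02899586  0.39003564]
[ 0.23418843 -0.50430881  0.38286126]
```

View pics/scene0.png

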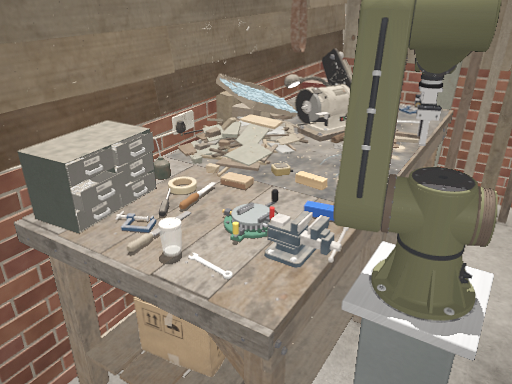

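View pics/side0.png

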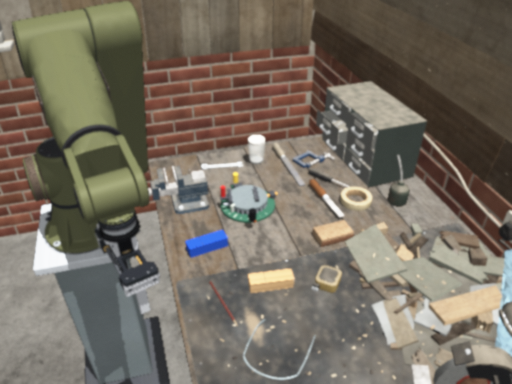

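View pics/wrist0.png

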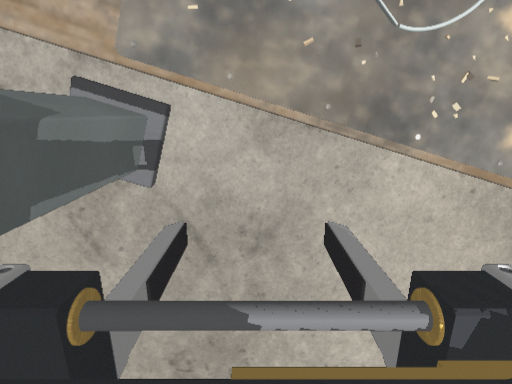

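The scene view shows the green swivel vise near (252,218), a grey machine vise beside it, a blue block at (320,210) and the pine block at (312,180). The side view shows the vise at (248,200) and the pine rail at (271,280). I'll zoom in next.

```bash
cat > h.py <<'E'
import numpy as np,cv2
from station import get_obs,camera,pinch_z
def ray(c,px):
    K=np.array(c["intrinsics"]);d=np.array(c["distortion"])
    p=cv2.undistortPoints(np.array(px,float).reshape(-1,1,2),K,d).reshape(-1,2)
    R=cv2.Rodrigues(np.array(c["rvec"]))[0]; o=-R.T@np.array(c["tvec"]).ravel()
    D=(R.T@np.c_[p,np.ones(len(p))].T).T
    return o,D
def plane(c,px,z):
    o,D=ray(c,px); s=(z-o[2])/D[:,2]; return o+D*s[:,None]
def proj(c,P):
    return cv2.projectPoints(np.array(P,float).reshape(-1,1,3),np.array(c["rvec"]),np.array(c["tvec"]),np.array(c["intrinsics"]),np.array(c["distortion"]))[0].reshape(-1,2)
def crop(c,name,x0,y0,x1,y1,k):
    im=c["color"][y0:y1,x0:x1,::-1]
    cv2.imwrite(name,cv2.resize(im,None,fx=k,fy=k,interpolation=cv2.INTER_CUBIC))
E
python3 - <<'E'
from h import *
c=camera("scene"); crop(c,"pics/sc1.png",190,150,350,270,5)
c=camera("side"); crop(c,"pics/si1.png",140,140,350,300,3.8)
E
```

```text
(no output)
```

View pics/sc1.png

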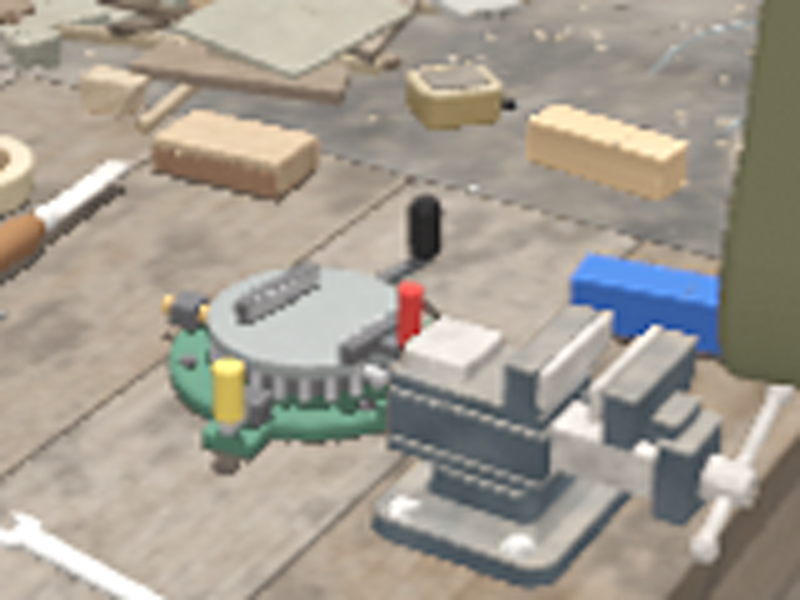

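View pics/si1.png

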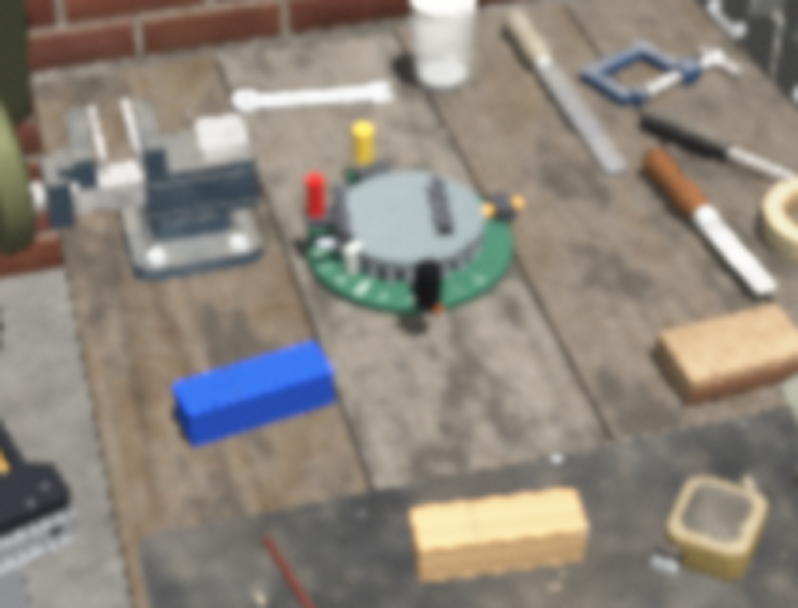

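```bash
cat >> h.py <<'E'
def tri(c1,p1,c2,p2):
    o1,d1=ray(c1,[p1]);o2,d2=ray(c2,[p2]);d1=d1[0]/np.linalg.norm(d1);d2=d2[0]/np.linalg.norm(d2)
    A=np.stack([d1,-d2],1);s=np.linalg.lstsq(A,o2-o1,rcond=None)[0]
    a=o1+s[0]*d1;b=o2+s[1]*d2;return (a+b)/2,np.linalg.norm(a-b)
def blob(c,lo,hi,roi):
    x0,y0,x1,y1=roi; im=cv2.cvtColor(c["color"],cv2.COLOR_RGB2HSV)
    m=np.zeros(im.shape[:2],np.uint8); m[y0:y1,x0:x1]=cv2.inRange(im,lo,hi)[y0:y1,x0:x1]
    n,l,st,ce=cv2.connectedComponentsWithStats(m); 
    if n<2: return None
    i=1+np.argmax(st[1:,4]); return ce[i],st[i]
E
python3 - <<'E'
from h import *
s=camera("scene");d=camera("side")
for n,lo,hi,r1,r2 in [("yel",(20,150,120),(32,255,255),(228,218,245,236),(230,168,242,185)),
 ("red",(0,150,100),(8,255,255),(265,200,280,225),(215,180,230,200)),("red2",(172,150,100),(180,255,255),(265,200,280,225),(215,180,230,200)),
 ("blk",(0,0,0),(180,255,50),(268,185,280,206),(247,205,260,223)),
 ("green",(65,80,40),(90,255,200),(220,195,280,245),(215,180,282,225)),
 ("pine",(10,60,120),(25,200,255),(290,168,330,192),(245,262,298,296))]:
    a=blob(s,lo,hi,r1);b=blob(d,lo,hi,r2);print(n,a,b)
    if a and b: print(tri(s,a[0],d,b[0]))
# table disc centre in side at z=.038
print(plane(d,[[140+412/3.8,140+217/3.8]],.038),plane(s,[[190+305/5,150+322/5]],.038))
# rail top corners in side
q=[[411,503],[580,488],[588,522],[413,545]]
print(plane(d,[[140+x/3.8,140+y/3.8] for x,y in q],.038))
E
```

```text
yel (array([237., 232.]), array([237, 231,   1,   3,   3], dtype=int32)) (array([235., 178.]), array([234, 175,   3,   7,  21], dtype=int32))
(array([0.52339369, 0.07619901, 0.02990757]), np.float64(0.012512175718918037))
red (array([271.47727273, 211.88636364]), array([270, 207,   5,  12,  44], dtype=int32)) (array([222.51282051, 190.87179487]), array([221, 186,   4,  11,  39], dtype=int32))
(array([ 0.45979729, -0.02740915,  0.06449334]), np.float64(0.0011328964513178338))
red2 None (array([222., 196.]), array([222, 196,   1,   1,   1], dtype=int32))
blk (array([274.8 , 196.08]), array([272, 191,   6,  11,  50], dtype=int32)) (array([251.77777778, 214.83333333]), array([249, 210,   6,  11,  54], dtype=int32))
(array([ 0.52155892, -0.15426687,  0.04841973]), np.float64(0.003523667257429649))
green (array([242.20454545, 237.36363636]), array([231, 235,  24,   6,  44], dtype=int32)) (array([265.81621622, 209.98378378]), array([255, 198,  19,  22, 185], dtype=int32))
(array([ 0.59259541, -0.03158955, -0.05902856]), np.float64(0.04293952015492706))
pine (array([310.33684211, 180.07368421]), array([295, 171,  32,  19, 380], dtype=int32)) (array([270.71861925, 279.98221757]), array([247, 268,  48,  25, 956], dtype=int32))
(array([ 0.50489885, -0.3992591 ,  0.0153434 ]), np.float64(0.002550084140620644))
[[ 0.54189431 -0.04897267  0.038     ]] [[ 0.52949157 -0.0203045   0.038     ]]
[[ 0.44899011 -0.37463538  0.038     ]
 [ 0.57000822 -0.39454647  0.038     ]
 [ 0.56399832 -0.42739068  0.038     ]
 [ 0.43943269 -0.41354063  0.038     ]]
```

```bash
cat >> h.py <<'E'
from scipy.spatial.transform import Rotation as Ro
def row(pos,yawdeg,hand=0,prn=True):
    o=get_obs(); R0=Ro.from_euler('xyz',o["eef_rot"]); R1=Ro.from_euler('xyz',[np.pi,0,np.radians(yawdeg)])
    rv=(R0.inv()*R1).as_rotvec()/(np.pi/2); t=R0.inv().apply(np.array(pos)-o["ee_pos"])/.5
    if prn: print("row",np.round(np.r_[rv,t,hand],4).tolist())
    return np.r_[rv,t,hand]
E
python3 -c "
from h import *
row([.515,-.17,.22],83)"
```

```text
row [-0.0001, -0.0001, -0.7358, 0.888, -0.477, -0.088, 0.0]
```

servo_tool(moves=[[[0, 0, -0.736, 0.888, -0.477, -0.088, 0], [0, 0, -0.736, 0.888, -0.477, -0.088, 0], [0, 0, -0.736, 0.888, -0.477, -0.088, 0], [0, 0, -0.736, 0.888, -0.477, -0.088, 0], [0, 0, -0.736, 0.888, -0.477, -0.088, 0], [0, 0, -0.736, 0.888, -0.477, -0.088, 0], [0, 0, -0.736, 0.888, -0.477, -0.088, 0], [0, 0, -0.736, 0.888, -0.477, -0.088, 0], [0, 0, -0.736, 0.888, -0.477, -0.088, 0], [0, 0, -0.736, 0.888, -0.477, -0.088, 0], [0, 0, -0.736, 0.888, -0.477, -0.088, 0], [0, 0, -0.736, 0.888, -0.477, -0.088, 0]]])

```text
time_s: 1.35
ee_pos: [0.512, -0.1723, 0.2198]
eef_rot: [3.141, -0.0, 1.449]
force: [0.3, -1.1, 0.3]
grip_width: 0.094
```

```bash
python3 - <<'E'
from h import *
o=get_obs();print(o["time_s"],o["ee_pos"],o["eef_rot"],o["qpos"],o["joint_vel"])
c=camera("wrist"); crop(c,"pics/w1.png",0,0,512,384,1.5)
E
```

```text
1.35 [ 0.51198158 -0.17232149  0.21982322] [ 3.14133394e+00 -1.50116928e-04  1.44929493e+00] [-3.92590743e-01  2.47383983e-01  1.48560722e+00  2.16766889e-04
  1.40839238e+00 -2.71124353e-01] [ 0.87240067  0.45106739 -0.65266694  0.00179154  0.19629258  0.87670344]
```

View pics/w1.png

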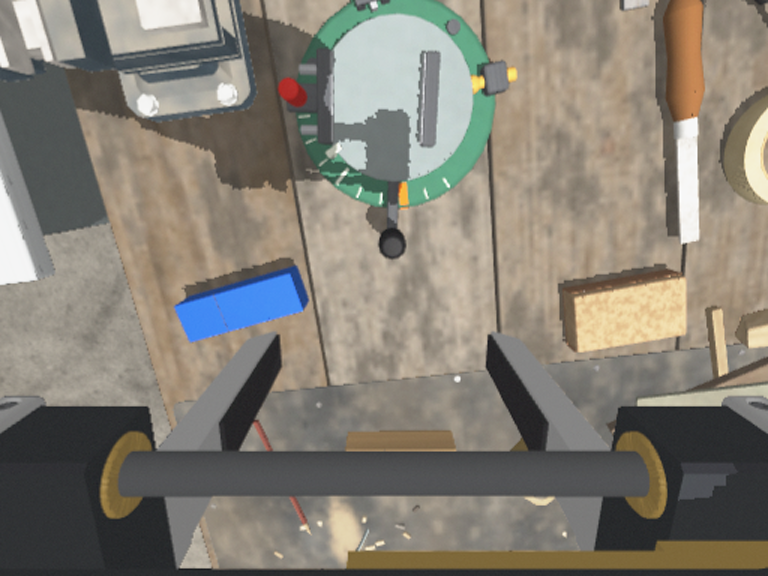

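```bash
python3 -c "
from h import *
row([.525,-.13,.26],83)"
```

```text
row [0.001, -0.0009, 0.0025, 0.0777, 0.0096, -0.0796, 0.0]
```

servo_tool(moves=[[[0, 0, 0, 0.078, 0.01, -0.08, 0], [0, 0, 0, 0.078, 0.01, -0.08, 0], [0, 0, 0, 0.078, 0.01, -0.08, 0], [0, 0, 0, 0.078, 0.01, -0.08, 0], [0, 0, 0, 0.078, 0.01, -0.08, 0], [0, 0, 0, 0.078, 0.01, -0.08, 0]]])

```text
time_s: 1.9
ee_pos: [0.5246, -0.1307, 0.2591]
eef_rot: [-3.142, -0.002, 1.451]
force: [-0.2, -0.1, -0.1]
grip_width: 0.0941
```

```bash
python3 - <<'E'
from h import *
o=get_obs();print(o["time_s"],o["ee_pos"],o["eef_rot"],o["joint_vel"])
c=camera("wrist"); crop(c,"pics/w2.png",150,0,410,190,3)
s=camera("scene");crop(s,"pics/s2.png",190,150,350,270,5)
import pickle;pickle.dump(c,open("w2.pkl","wb"))
E
```

```text
1.9 [ 0.52456124 -0.13074187  0.25911234] [-3.14154582e+00 -1.62917421e-03  1.45134294e+00] [-9.65872955e-05 -2.07222718e-03 -3.60024080e-03  1.84137891e-03
  4.08549065e-03  3.86447306e-03]
```

View pics/w2.png

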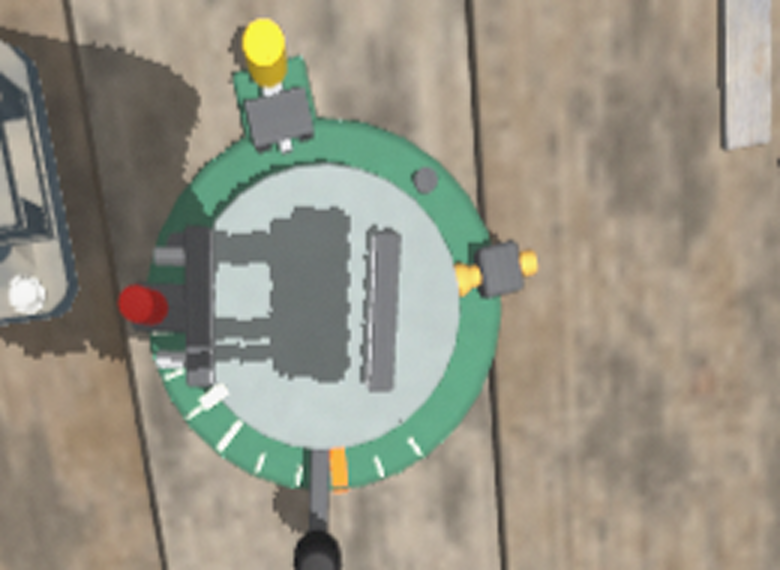

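```bash
python3 - <<'E'
from h import *
import pickle;c=pickle.load(open("w2.pkl","rb"))
f=lambda L:[[150+x/3,y/3] for x,y in L]
def circ(P):
    A=np.c_[2*P[:,:2],np.ones(len(P))];b=(P[:,:2]**2).sum(1);s=np.linalg.lstsq(A,b,rcond=None)[0];return s[:2],np.sqrt(s[2]+s[:2]@s[:2])
print("disc",circ(plane(c,f([(330,165),(400,187),(440,228),(459,290),(445,355),(405,415),(350,445),(290,442)]),.038)))
print("base",circ(plane(c,f([(390,140),(450,185),(500,310),(480,385),(440,445),(380,480),(270,475),(190,410)]),.012)))
print("bolt top",plane(c,f([(264,42)]),.060))
print("red top",plane(c,f([(140,302)]),.085))
print("handle top",plane(c,f([(318,551)]),.076))
print("plunger",plane(c,f([(500,268)]),.03))
print("fixed jaw",plane(c,f([(371,228),(364,389),(400,232),(393,390)]),.052))
print("orange",plane(c,f([(334,449),(343,489)]),.012))
print("pointer",plane(c,f([(213,395)]),.03))
E
```

```text
disc (array([ 0.53808629, -0.03991773]), np.float64(0.06485998462250053))
base (array([ 0.54117304, -0.04340289]), np.float64(0.08677086138952457))
bolt top [[0.52576013 0.06956781 0.06      ]]
red top [[ 0.46032521 -0.02860802  0.085     ]]
handle top [[ 0.52258393 -0.14861504  0.076     ]]
plunger [[ 0.62544881 -0.03047913  0.03      ]]
fixed jaw [[ 0.56372037 -0.00752276  0.052     ]
 [ 0.55313807 -0.07816599  0.052     ]
 [ 0.57663132 -0.01077892  0.052     ]
 [ 0.56682131 -0.08028017  0.052     ]]
orange [[ 0.53593082 -0.1097776   0.012     ]
 [ 0.53831114 -0.13171832  0.012     ]]
pointer [[ 0.4784627  -0.07338223  0.03      ]]
```

```bash
python3 -c "
from h import *
row([.5212,-.1565,.15],82);row([.5212,-.1565,.044],82)"
```

```text
row [0.0002, -0.001, 0.0128, -0.0525, -0.0009, 0.2188, 0.0]
row [0.0002, -0.001, 0.0128, -0.0528, -0.0009, 0.4308, 0.0]
```

servo_tool(moves=[[[0, -0.001, 0.013, -0.0525, -0.001, 0.12, 0], [0, -0.001, 0.013, -0.0525, -0.001, 0.22, 0], [0, -0.001, 0.013, -0.0527, -0.001, 0.28, 0], [0, -0.001, 0.013, -0.0527, -0.001, 0.33, 0], [0, -0.001, 0.013, -0.0527, -0.001, 0.38, 0], [0, -0.001, 0.013, -0.0527, -0.001, 0.43, 0], [0, -0.001, 0.013, -0.0527, -0.001, 0.43, 0], [0, -0.001, 0.013, -0.0527, -0.001, 0.43, 0]]])

```text
time_s: 2.67
ee_pos: [0.5206, -0.1567, 0.044]
eef_rot: [-3.14, -0.001, 1.43]
force: [0.8, 0.2, 1.4]
grip_width: 0.0941
```

```bash
python3 - <<'E'
from h import *
o=get_obs();print(o["time_s"],o["ee_pos"],o["eef_rot"])
c=camera("wrist"); crop(c,"pics/w3.png",100,0,420,384,1.5)
E
```

```text
2.6667 [ 0.52057654 -0.15665074  0.04399619] [-3.13981985e+00 -5.30662244e-04  1.43020853e+00]
```

View pics/w3.png

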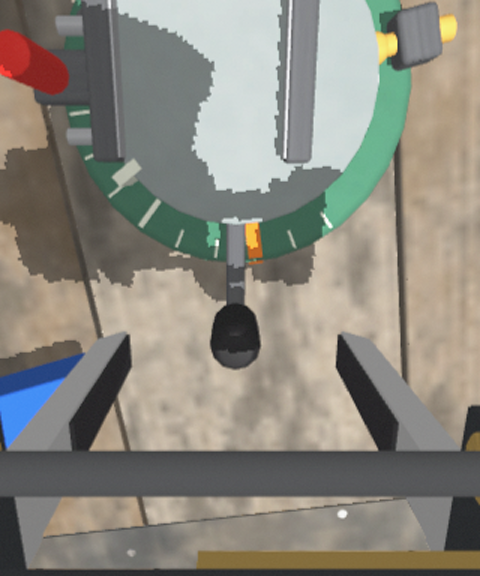

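The handle (235,335 in the crop) stands midway between the fingertips, so I'll close on it.

servo_tool(moves=[[[0, 0, 0, 0, 0, 0, 1], [0, 0, 0, 0, 0, 0, 1], [0, 0, 0, 0, 0, 0, 1], [0, 0, 0, 0, 0, 0, 1], [0, 0, 0, 0, 0, 0, 1], [0, 0, 0, 0, 0, 0, 1], [0, 0, 0, 0, 0, 0, 1], [0, 0, 0, 0, 0, 0, 1]]], squeeze=20)

```text
time_s: 3.38
ee_pos: [0.5215, -0.1569, 0.0455]
eef_rot: [3.141, 0.0, 1.43]
force: [0.9, -0.2, -0.3]
grip_width: 0.0439
```

servo_tool(moves=[[[0, 0, 0, 0, 0, 0, 1], [0, 0, 0, 0, 0, 0, 1], [0, 0, 0, 0, 0, 0, 1], [0, 0, 0, 0, 0, 0, 1], [0, 0, 0, 0, 0, 0, 1], [0, 0, 0, 0, 0, 0, 1], [0, 0, 0, 0, 0, 0, 1], [0, 0, 0, 0, 0, 0, 1]]])

```text
time_s: 4.05
ee_pos: [0.5215, -0.1569, 0.0455]
eef_rot: [3.141, 0.0, 1.43]
force: [-0.0, -0.9, -0.6]
grip_width: 0.0217
```

```bash
python3 - <<'E'
from h import *
for p in np.arange(2.5,32,2.5):
    a=np.radians(p);print("[0, 0, %.4f, %.4f, %.4f, 0, 1],"%(-p/90,.118*(1-np.cos(a))/.5,.118*np.sin(a)/.5))
o=get_obs();print(o["grip_width"],o["force"],o["ee_pos"])
E
```

```text
[0, 0, -0.0278, 0.0002, 0.0103, 0, 1],
[0, 0, -0.0556, 0.0009, 0.0206, 0, 1],
[0, 0, -0.0833, 0.0020, 0.0308, 0, 1],
[0, 0, -0.1111, 0.0036, 0.0410, 0, 1],
[0, 0, -0.1389, 0.0056, 0.0511, 0, 1],
[0, 0, -0.1667, 0.0080, 0.0611, 0, 1],
[0, 0, -0.1944, 0.0109, 0.0710, 0, 1],
[0, 0, -0.2222, 0.0142, 0.0807, 0, 1],
[0, 0, -0.2500, 0.0180, 0.0903, 0, 1],
[0, 0, -0.2778, 0.0221, 0.0997, 0, 1],
[0, 0, -0.3056, 0.0267, 0.1090, 0, 1],
[0, 0, -0.3333, 0.0316, 0.1180, 0, 1],
0.021676486677315313 [-0.01077527 -0.91787218 -0.57705936] [ 0.5215115  -0.15686267  0.04545019]
```

```bash
python3 - <<'E'
from h import *
c=camera("wrist"); crop(c,"pics/w4.png",100,0,420,384,1.5)
E
```

```text
(no output)
```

View pics/w4.png

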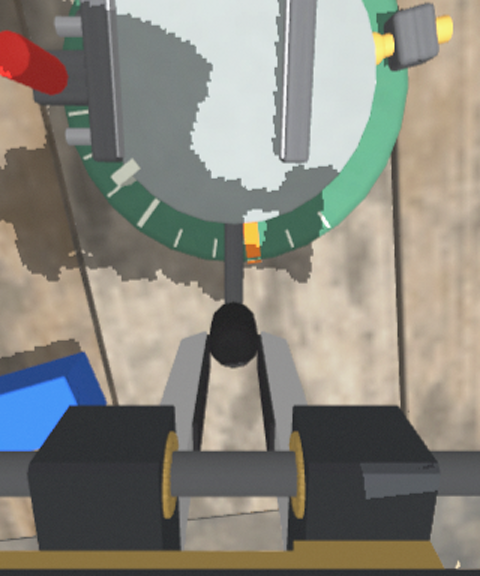

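```bash
python3 - <<'E'
from h import *
c=camera("wrist"); crop(c,"pics/w5.png",210,180,310,270,8)
o=get_obs();e=o["ee_pos"];print(e,o["grip_width"])
print(proj(c,[e,e+[0,0,.0188],e+[0,0,.03]]))
print(plane(c,[[100+235/1.5,327/1.5]],.076))
E
```

```text
[ 0.52151941 -0.15685187  0.04543598] 0.02120070534952283
[[256.21455513 217.50002284]
 [256.3083974  226.85247827]
 [256.3727036  233.26124928]]
[[ 0.523276   -0.14573595  0.076     ]]
```

View pics/w5.png

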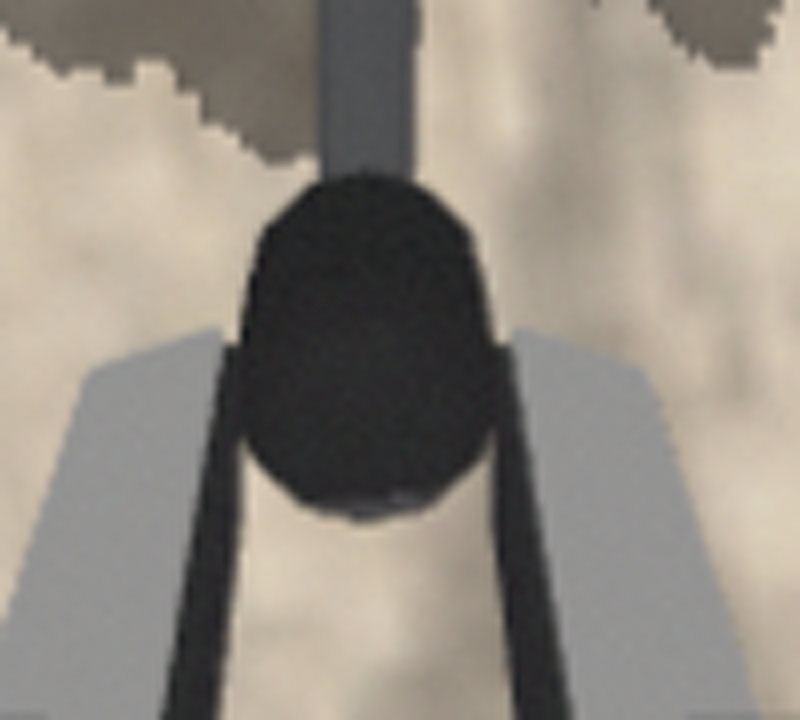

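The grip is nearly central on the handle (top centre near pixel (256,230), TCP axis at (256,233)). I'll swing 30 degrees, which is two clicks.

servo_tool(moves=[[[0, 0, -0.028, 0.0, 0.01, 0, 1], [0, 0, -0.056, 0.001, 0.021, 0, 1], [0, 0, -0.083, 0.002, 0.031, 0, 1], [0, 0, -0.111, 0.004, 0.041, 0, 1], [0, 0, -0.139, 0.006, 0.051, 0, 1], [0, 0, -0.167, 0.008, 0.061, 0, 1], [0, 0, -0.194, 0.011, 0.071, 0, 1], [0, 0, -0.222, 0.014, 0.081, 0, 1], [0, 0, -0.25, 0.018, 0.09, 0, 1], [0, 0, -0.278, 0.022, 0.1, 0, 1], [0, 0, -0.306, 0.027, 0.109, 0, 1], [0, 0, -0.333, 0.032, 0.118, 0, 1]]])

```text
time_s: 5.15
ee_pos: [0.5826, -0.1497, 0.0455]
eef_rot: [3.141, 0.001, 1.956]
force: [-1.8, -4.8, -0.9]
grip_width: 0.0212
```

```bash
python3 - <<'E'
from h import *
o=get_obs();print(o["grip_width"],o["force"],o["ee_pos"],o["eef_rot"])
c=camera("wrist"); crop(c,"pics/w6.png",100,0,420,384,1.5)
E
```

```text
0.021227138536489703 [-1.80731998 -4.77915052 -0.94174314] [ 0.58258334 -0.14966958  0.04551151] [3.14056692e+00 1.40600281e-03 1.95553870e+00]
```

View pics/w6.png

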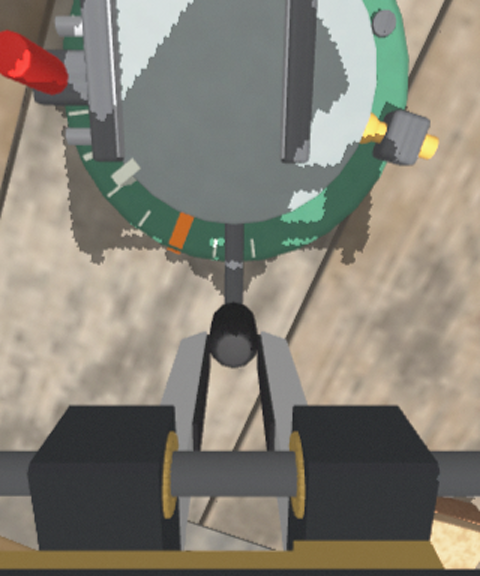

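The table turned 30 degrees, and the pointer is now two lines short of the orange one at (180,232). I'll swing another 30.

servo_tool(moves=[[[0, 0, -0.028, 0.0, 0.01, 0, 1], [0, 0, -0.056, 0.001, 0.021, 0, 1], [0, 0, -0.083, 0.002, 0.031, 0, 1], [0, 0, -0.111, 0.004, 0.041, 0, 1], [0, 0, -0.139, 0.006, 0.051, 0, 1], [0, 0, -0.167, 0.008, 0.061, 0, 1], [0, 0, -0.194, 0.011, 0.071, 0, 1], [0, 0, -0.222, 0.014, 0.081, 0, 1], [0, 0, -0.25, 0.018, 0.09, 0, 1], [0, 0, -0.278, 0.022, 0.1, 0, 1], [0, 0, -0.306, 0.027, 0.109, 0, 1], [0, 0, -0.333, 0.032, 0.118, 0, 1]]])

```text
time_s: 6.2
ee_pos: [0.632, -0.1127, 0.0455]
eef_rot: [3.142, 0.003, 2.483]
force: [0.6, -9.2, -2.6]
grip_width: 0.0215
```

servo_tool(moves=[[[0, 0, 0, 0, 0, 0, 0], [0, 0, 0, 0, 0, 0, 0], [0, 0, 0, 0, 0, 0, 0], [0, 0, 0, 0, 0, 0, 0], [0, 0, 0, 0, 0, 0, 0], [0, 0, 0, 0, 0, 0, 0], [0, 0, 0, 0, 0, 0, 0]]])

```text
time_s: 6.78
ee_pos: [0.632, -0.1128, 0.0455]
eef_rot: [3.141, 0.003, 2.482]
force: [-0.2, 1.3, -0.5]
grip_width: 0.0648
```

```bash
python3 - <<'E'
from h import *
o=get_obs();print(o["grip_width"],o["force"],o["ee_pos"],o["eef_rot"])
c=camera("wrist"); crop(c,"pics/w7.png",100,0,420,384,1.5)
E
```

```text
0.06475591337456368 [-0.16739753  1.31809543 -0.51218331] [ 0.631992   -0.11278759  0.0455497 ] [3.14146374e+00 3.11330108e-03 2.48245595e+00]
```

View pics/w7.png

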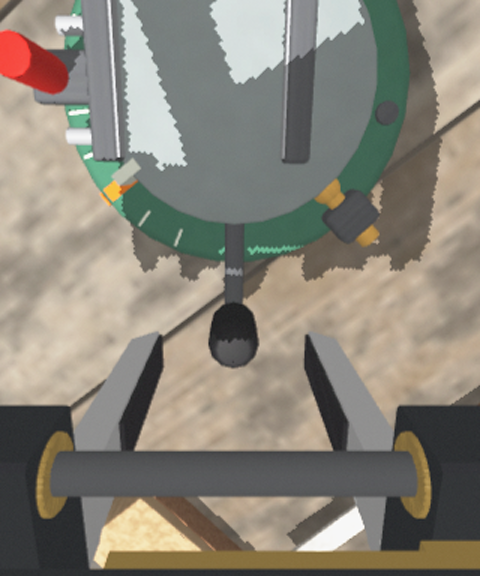

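Pointer is at the orange line. I'll rise and go over to the bolt.

```bash
python3 -c "
from h import *
row([.632,-.113,.18],142.2);row([.53,.03,.20],97)"
```

```text
row [0.0001, 0.002, 0.0004, -0.0011, -0.0004, -0.2689, 0.0]
row [0.0009, 0.0018, 0.5027, 0.3352, 0.1008, -0.3099, 0.0]
```

servo_tool(moves=[[[0, 0.002, 0, 0, 0, -0.07, 0], [0, 0.002, 0, 0, 0, -0.15, 0], [0, 0.002, 0, 0, 0, -0.23, 0], [0.001, 0.002, 0.5, 0.335, 0.1, -0.31, 0], [0.001, 0.002, 0.5, 0.335, 0.1, -0.31, 0], [0.001, 0.002, 0.5, 0.335, 0.1, -0.31, 0], [0.001, 0.002, 0.5, 0.335, 0.1, -0.31, 0], [0.001, 0.002, 0.5, 0.335, 0.1, -0.31, 0], [0.001, 0.002, 0.5, 0.335, 0.1, -0.31, 0], [0.001, 0.002, 0.5, 0.335, 0.1, -0.31, 0], [0.001, 0.002, 0.5, 0.335, 0.1, -0.31, 0], [0.001, 0.002, 0.5, 0.335, 0.1, -0.31, 0]]])

```text
time_s: 7.83
ee_pos: [0.5298, 0.0296, 0.2001]
eef_rot: [-3.141, -0.0, 1.699]
force: [-0.5, 0.8, -0.3]
grip_width: 0.0939
```

```bash
python3 - <<'E'
from h import *
o=get_obs();print(o["grip_width"],o["joint_vel"],o["ee_pos"],o["eef_rot"])
c=camera("wrist"); crop(c,"pics/w8.png",0,0,512,384,1.5)
print(proj(c,[o["ee_pos"]]))
import pickle;pickle.dump(c,open("w8.pkl","wb"))
E
```

```text
0.09393858032758659 [-5.40107030e-03  6.95163909e-03 -3.04044894e-03  6.46815269e-05
  9.89021675e-04 -1.15895470e-02] [0.52978445 0.02958152 0.2000771 ] [-3.14134050e+00 -7.88312167e-05  1.69883942e+00]
[[256.47636364 217.76579545]]
```

View pics/w8.png

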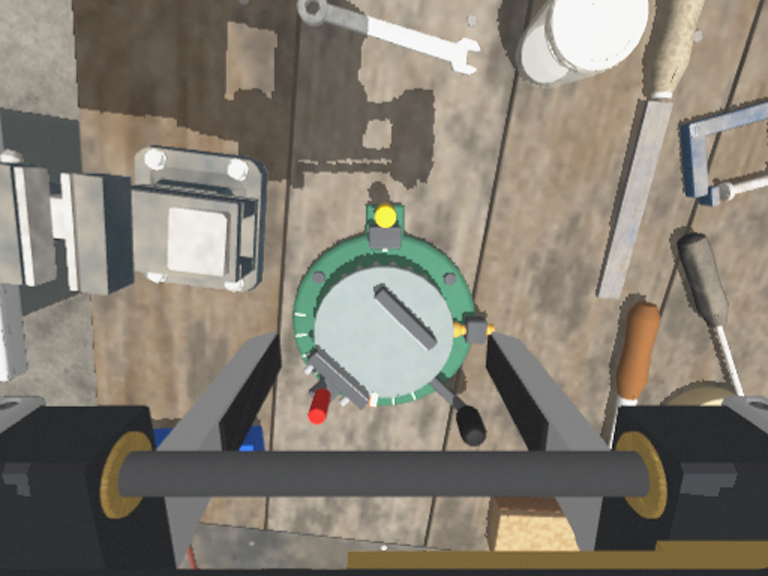

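```bash
python3 - <<'E'
from h import *
import pickle;c=pickle.load(open("w8.pkl","rb"))
s=camera("scene")
print(tri(c,[197/1.5,240/1.5],s,[190+455/5,150+347/5]))
print(tri(c,[120/1.5,178/1.5],s,[190+588/5,150+310/5]))
print("bolt",plane(c,[[385.3/1.5,216/1.5]],.06))
P=plane(c,[[x/1.5,y/1.5] for x,y in [(384,266),(450,310),(452,345),(420,388),(384,398),(316,320),(330,290)]],.038)
A=np.c_[2*P[:,:2],np.ones(len(P))];b=(P[:,:2]**2).sum(1);q=np.linalg.lstsq(A,b,rcond=None)[0];print(q)
print("handle",plane(c,[[472/1.5,429/1.5]],.076),"red",plane(c,[[318.5/1.5,414/1.5]],.085))
print("fixed jaw ends",plane(c,[[x/1.5,y/1.5] for x,y in [(375,293),(431,349),(382,286),(436,342)]],.052))
row([.5258,.0696,.10],97);
E
```

```text
(array([0.3883585 , 0.04005401, 0.09276117]), np.float64(0.001473291604108501))
(array([0.32604571, 0.06233245, 0.12930178]), np.float64(0.05979662606971103))
bolt [[0.5252551  0.07161132 0.06      ]]
[ 0.53860055 -0.03976329 -0.2874164 ]
handle [[ 0.62619017 -0.10394682  0.076     ]] red [[ 0.48955936 -0.10054391  0.085     ]]
fixed jaw ends [[ 0.52507094  0.00369076  0.052     ]
 [ 0.58183888 -0.04227311  0.052     ]
 [ 0.53032026  0.01074693  0.052     ]
 [ 0.58522757 -0.03495071  0.052     ]]
row [-0.0003, -0.0001, 0.0035, 0.0807, 0.0023, 0.1999, 0.0]
```

Bolt knob's top is at image (385,216), 112 mm from the axis, so it is withdrawn. I'll descend on it.

servo_tool(moves=[[[0, 0, 0.0035, 0.085, 0.003, 0.06, 0], [0, 0, 0.0035, 0.085, 0.003, 0.12, 0], [0, 0, 0.0035, 0.085, 0.003, 0.18, 0], [0, 0, 0.0035, 0.085, 0.003, 0.23, 0.3], [0, 0, 0.0035, 0.085, 0.003, 0.28, 0.5], [0, 0, 0.0035, 0.085, 0.003, 0.334, 0.5], [0, 0, 0.0035, 0.085, 0.003, 0.334, 0.5], [0, 0, 0.0035, 0.085, 0.003, 0.334, 0.5]]])

```text
time_s: 8.6
ee_pos: [0.5254, 0.0716, 0.0326]
eef_rot: [-3.139, -0.0, 1.693]
force: [0.2, 0.9, 0.2]
grip_width: 0.0642
```

```bash
python3 - <<'E'
from h import *
o=get_obs();print(o["grip_width"],o["force"],o["ee_pos"],o["eef_rot"])
c=camera("wrist"); crop(c,"pics/w9.png",100,0,420,384,1.5)
E
```

```text
0.06419309041603316 [0.17398084 0.91351348 0.1821684 ] [0.52538988 0.07159486 0.03257813] [-3.13885931e+00 -2.45572132e-04  1.69346731e+00]
```

View pics/w9.png

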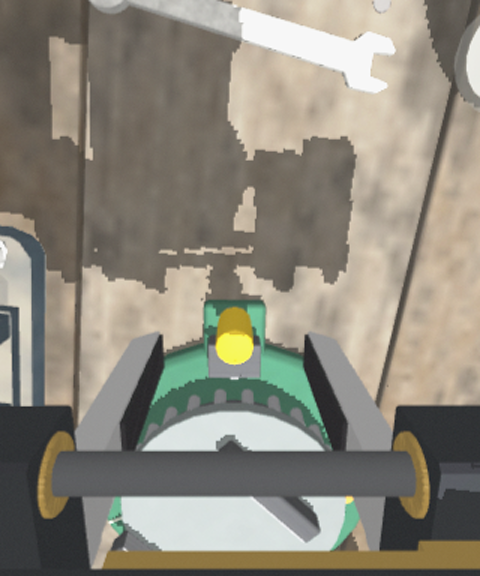

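The yellow knob (234,340) is centred between the fingers. I'll close.

servo_tool(moves=[[[0, 0, 0, 0, 0, 0, 1], [0, 0, 0, 0, 0, 0, 1], [0, 0, 0, 0, 0, 0, 1], [0, 0, 0, 0, 0, 0, 1], [0, 0, 0, 0, 0, 0, 1], [0, 0, 0, 0, 0, 0, 1], [0, 0, 0, 0, 0, 0, 1], [0, 0, 0, 0, 0, 0, 1], [0, 0, 0, 0, 0, 0, 1], [0, 0, 0, 0, 0, 0, 1], [0, 0, 0, 0, 0, 0, 1]]], squeeze=25)

```text
time_s: 9.57
ee_pos: [0.5263, 0.0717, 0.0339]
eef_rot: [-3.141, -0.0, 1.693]
force: [-0.0, -0.2, -0.4]
grip_width: 0.0003
```

```bash
python3 - <<'E'
from h import *
c=camera("wrist"); crop(c,"pics/w10.png",180,150,340,270,5)
o=get_obs();e=o["ee_pos"];print(proj(c,[e,e+[0,0,.026]]))
s=camera("scene"); crop(s,"pics/s10.png",190,150,350,270,5)
E
```

```text
[[256.51094805 217.76611695]
 [256.63599385 231.17850345]]
```

View pics/w10.png

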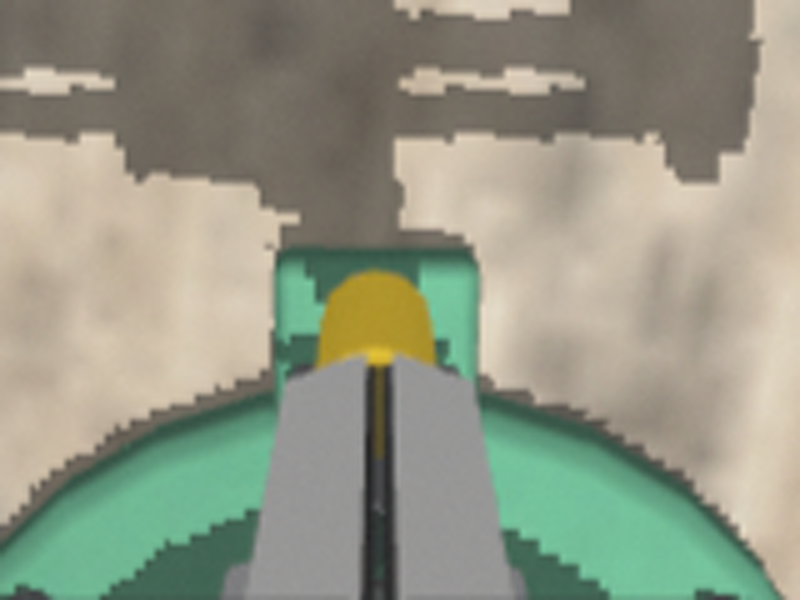

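View pics/s10.png

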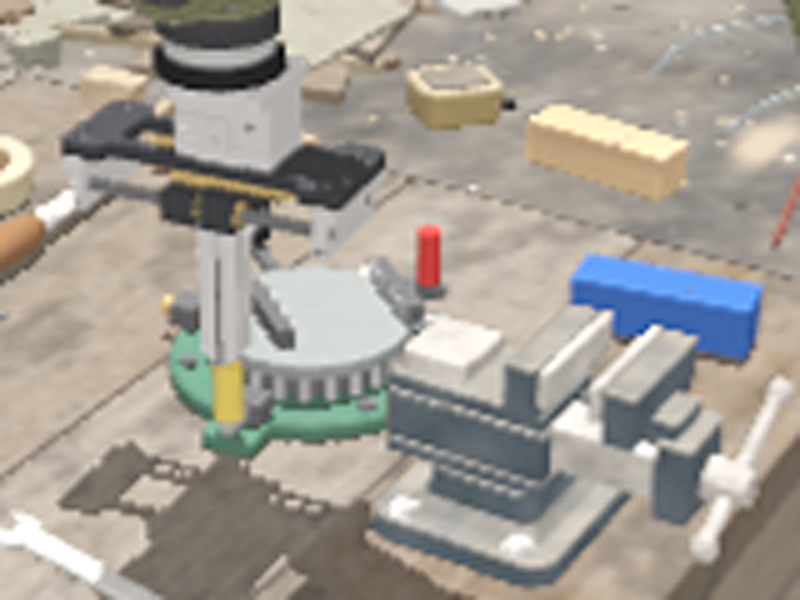

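```bash
python3 - <<'E'
from h import *
c=camera("wrist"); o=get_obs();e=o["ee_pos"];R=Ro.from_euler('xyz',o["eef_rot"])
for dx in (-.016,-.008,0,.008): print(dx,proj(c,[e+R.apply([dx,y,0]) for y in(-.032,0.032)]).ravel(), proj(c,[e+R.apply([dx,y,-.0188]) for y in(-.032,0.032)]).ravel())
print(plane(c,[[180+377/5,150+360/5],[180+377/5,150+272/5]],.06))
print(plane(c,[[180+377/5,150+272/5]],.024))
# scene knob
s=camera("scene"); b=blob(s,(20,120,100),(34,255,255),(228,215,245,240));print(b)
d=camera("side"); b2=blob(d,(20,120,100),(34,255,255),(228,165,245,190));print(b2)
crop(d,"pics/d10.png",190,150,300,230,7)
E
```

```text
-0.016 [216.29470971 236.64529718 296.72853824 236.65153925] [212.87315331 247.464055   300.32613551 247.47314999]
-0.008 [215.91027892 227.30654932 297.13213201 227.31101067] [212.41845295 237.41697258 300.80357514 237.42400659]
0 [215.51815713 217.78307554 297.54380278 217.78568383] [211.95384921 227.15351202 301.29141683 227.15839323]
0.008 [215.11810862 208.06927692 297.96379815 208.06995646] [211.47901142 216.66652792 301.79000802 216.66915989]
[[0.52463676 0.07837754 0.06      ]
 [0.5230891  0.09096059 0.06      ]]
[[0.5245135  0.07925454 0.024     ]]
(array([235.17857143, 228.01785714]), array([233, 223,   6,  11,  56], dtype=int32))
(array([235.07317073, 178.43902439]), array([233, 175,   6,   8,  41], dtype=int32))
```

View pics/d10.png

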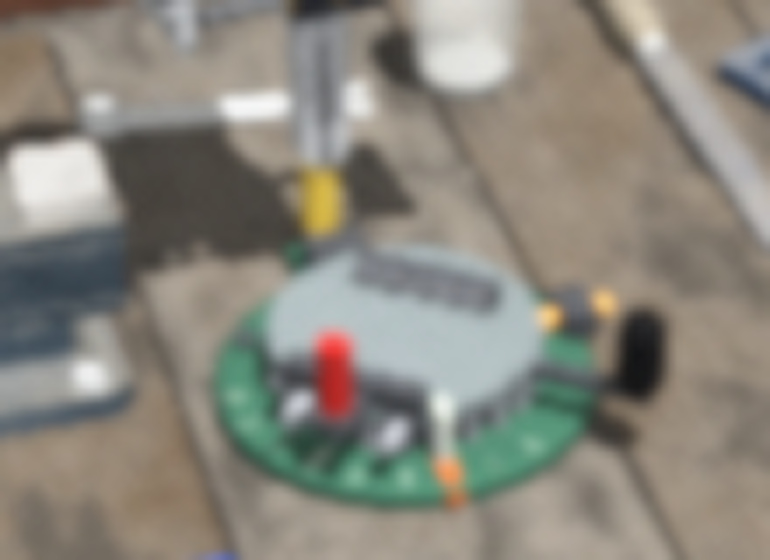

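```bash
python3 - <<'E'
from h import *
s=camera("scene");d=camera("side")
print(tri(s,[190+222/5,150+362/5],d,[190+322/7,150+168/7]),get_obs()["ee_pos"])
print(proj(s,[[.5255,.072,.06],get_obs()["ee_pos"]]),proj(d,[[.5255,.072,.06],get_obs()["ee_pos"]]))
E
```

```text
(array([0.53049908, 0.07046848, 0.05396022]), np.float64(0.0008801513626249881)) [0.52631705 0.07168595 0.03391542]
[[235.33098533 221.22156908]
 [235.35553159 228.64514636]] [[234.36794388 172.63007371]
 [234.77426762 178.82177119]]
```

The side and scene views disagree with the reported TCP height. The closed fingertips sit just above the knob at z ≈ 0.06, while the TCP reads 0.034. The fingers therefore really end about 27 mm above the reported TCP, so the knob was never gripped. I'll open and go lower.

servo_tool(moves=[[[0, 0, 0, 0, 0, -0.01, 0.3], [0, 0, 0, 0, 0, -0.01, 0.3], [0, 0, 0, 0, 0, -0.01, 0.3], [0, 0, 0, 0, 0, -0.01, 0.3], [0, 0, 0, 0, 0, -0.01, 0.3], [0, 0, 0, 0, 0, -0.01, 0.3], [0, 0, 0, 0, 0, -0.01, 0.3], [0, 0, 0, 0, 0, 0.0, 0.3], [0, 0, 0, 0, 0, 0.015, 0.3], [0, 0, 0, 0, 0, 0.03, 0.3], [0, 0, 0, 0, 0, 0.045, 0.3], [0, 0, 0, 0, 0, 0.045, 0.3]]])

```text
time_s: 10.92
ee_pos: [0.5252, 0.0716, 0.0094]
eef_rot: [-3.139, -0.0, 1.693]
force: [-0.7, -0.4, -0.6]
grip_width: 0.0654
```

```bash
python3 - <<'E'
from h import *
o=get_obs();print(o["grip_width"],o["force"],o["ee_pos"],o["eef_rot"])
d=camera("side");crop(d,"pics/d11.png",190,150,300,230,7)
c=camera("wrist"); crop(c,"pics/w11.png",100,100,420,384,2)
E
```

```text
0.06543869060544226 [-0.70417878 -0.35786022 -0.62351311] [0.52524129 0.07160024 0.00936971] [-3.13860069e+00 -2.89794858e-04  1.69322065e+00]
```

View pics/d11.png

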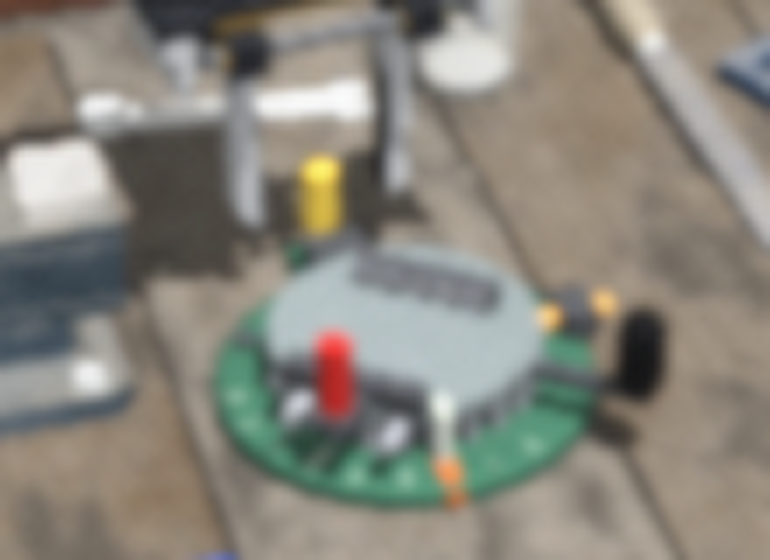

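View pics/w11.png

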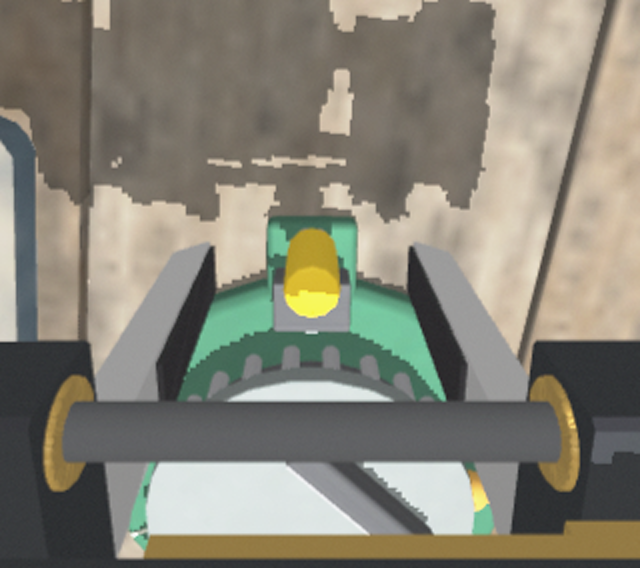

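servo_tool(moves=[[[0, 0, 0, 0, 0, 0, 1], [0, 0, 0, 0, 0, 0, 1], [0, 0, 0, 0, 0, 0, 1], [0, 0, 0, 0, 0, 0, 1], [0, 0, 0, 0, 0, 0, 1], [0, 0, 0, 0, 0, 0, 1], [0, 0, 0, 0, 0, 0, 1], [0, 0, 0, 0, 0, 0, 1], [0, 0, 0, 0, 0, 0, 1], [0, 0, 0, 0, 0, 0, 1]]], squeeze=25)

```text
time_s: 11.85
ee_pos: [0.5259, 0.0717, 0.011]
eef_rot: [-3.14, -0.0, 1.693]
force: [-2.1, -1.0, 0.8]
grip_width: 0.0175
```

Gripped: the opening is 17.5 mm on the 18 mm knob. I'll push the bolt home, about 17 mm inward along tool -x.

servo_tool(moves=[[[0, 0, 0, -0.006, 0, 0, 1], [0, 0, 0, -0.012, 0, 0, 1], [0, 0, 0, -0.018, 0, 0, 1], [0, 0, 0, -0.024, 0, 0, 1], [0, 0, 0, -0.03, 0, 0, 1], [0, 0, 0, -0.034, 0, 0, 1], [0, 0, 0, -0.034, 0, 0, 1], [0, 0, 0, -0.034, 0, 0, 1]]])

```text
time_s: 12.52
ee_pos: [0.5278, 0.0556, 0.011]
eef_rot: [-3.14, -0.002, 1.693]
force: [-3.3, 9.2, 3.5]
grip_width: 0.0173
```

```bash
python3 - <<'E'
from h import *
o=get_obs();print(o["grip_width"],o["force"],o["ee_pos"],o["eef_rot"])
print(np.linalg.norm(o["ee_pos"][:2]-[.5386,-.0398]))
E
```

```text
0.017298918169078494 [-3.28056418  9.21291629  3.49782532] [0.52778768 0.05559935 0.01100365] [-3.13999147e+00 -1.82905951e-03  1.69304819e+00]
0.09601011263345705
```

servo_tool(moves=[[[0, 0, 0, 0, 0, 0, 0.3], [0, 0, 0, 0, 0, 0, 0.3], [0, 0, 0, 0, 0, 0, 0.3], [0, 0, 0, 0, 0, 0, 0.3], [0, 0, 0, 0, 0, 0, 0.3], [0, 0, 0, 0, 0, -0.07, 0], [0, 0, 0, 0, 0, -0.14, 0], [0, 0, 0, 0, 0, -0.22, 0], [0, 0, 0, -0.04, 0, -0.3, 0], [0, 0, 0, -0.08, 0, -0.38, 0], [0, 0, 0, -0.08, 0, -0.38, 0], [0, 0, 0, -0.08, 0, -0.38, 0]]])

```text
time_s: 13.52
ee_pos: [0.5341, 0.0146, 0.2033]
eef_rot: [3.139, -0.001, 1.692]
force: [-0.5, 0.6, 0.0]
grip_width: 0.0923
```

```bash
python3 - <<'E'
from h import *
o=get_obs();print(o["grip_width"],o["force"],o["ee_pos"],o["eef_rot"])
c=camera("wrist"); crop(c,"pics/w12.png",130,80,390,270,3)
import pickle;pickle.dump(c,open("w12.pkl","wb"))
row([.48,-.39,.20],171)
E
```

```text
0.09231617600545773 [-0.47798112  0.59497971  0.03562851] [0.53406141 0.01460619 0.20327372] [ 3.13863576e+00 -9.30091760e-04  1.69156288e+00]
row [0.0003, -0.0012, -0.8228, -0.7918, -0.2035, 0.0006, 0.0]
```

View pics/w12.png

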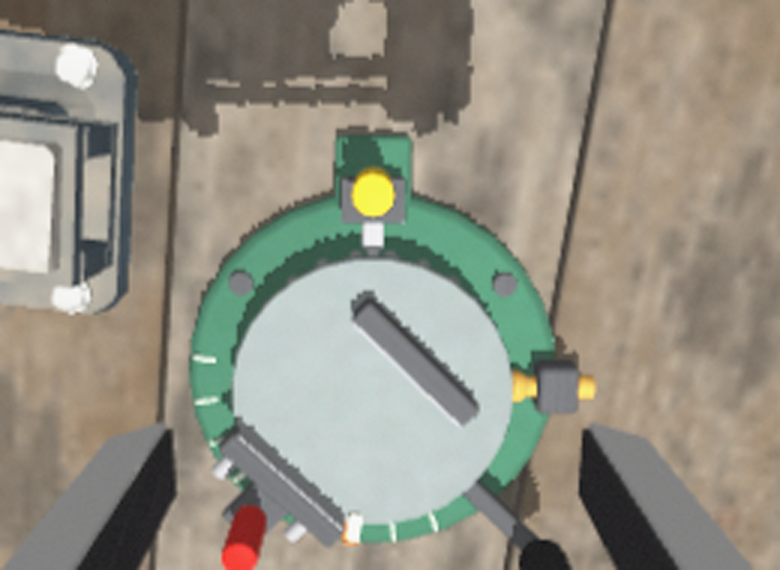

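Bolt home: its nose reaches the table at (373,235) and the pointer is still at orange (353,528). I'll measure the jaws and move toward the rail.

```bash
python3 - <<'E'
from h import *
import pickle;c=pickle.load(open("w12.pkl","rb"))
f=lambda L:[[130+x/3,80+y/3] for x,y in L]
C=np.array([.5386,-.0398])
P=plane(c,f([(372,258),(300,280),(250,325),(440,280),(490,325),(512,380),(430,505),(395,520)]),.038)
A=np.c_[2*P[:,:2],np.ones(len(P))];b=(P[:,:2]**2).sum(1);q=np.linalg.lstsq(A,b,rcond=None)[0];print("disc",q[:2])
bt=plane(c,f([(373,192)]),.06)[0,:2];print("bolt",bt,np.linalg.norm(bt-C),np.degrees(np.arctan2(*(bt-C)[::-1])))
J=plane(c,f([(354,310),(461,424),(373,294),(478,406)]),.052)[:,:2];print(J)
for a,b in((0,1),(2,3)): print(np.degrees(np.arctan2(*(J[a]-J[b])[::-1])))
th=np.radians(51.7);Rt=np.array([[np.cos(th),np.sin(th)],[-np.sin(th),np.cos(th)]])
print("jaw in table",(J-C)@Rt.T)
S=plane(c,f([(243,428),(345,527)]),.052)[:,:2];print("slide",(S-C)@Rt.T)
r=plane(c,f([(250,525)]),.085)[0,:2];print("red",r,(r-C)@Rt.T)
E
```

```text
disc [ 0.53785868 -0.03938018]
bolt [0.52721086 0.05612508] 0.09659882527448792 96.77100353728545
[[ 0.52516562  0.00388591]
 [ 0.5791312  -0.04297429]
 [ 0.53251132  0.01193957]
 [ 0.58543517 -0.03351459]]
139.03108006721956
139.34204466839725
jaw in table [[ 0.02595732  0.0376186 ]
 [ 0.02262928 -0.03377529]
 [ 0.03683036  0.03684535]
 [ 0.0339601  -0.03285957]]
slide [[-0.04855606  0.03430332]
 [-0.05118374 -0.0330571 ]]
red [ 0.49179999 -0.08655485] [-0.06569777  0.00774987]
```

servo_tool(moves=[[[0, 0, -0.2, -0.16, -0.04, 0, 0], [0, 0, -0.823, -0.792, -0.204, 0, 0], [0, 0, -0.823, -0.792, -0.204, 0, 0], [0, 0, -0.823, -0.792, -0.204, 0, 0], [0, 0, -0.823, -0.792, -0.204, 0, 0], [0, 0, -0.823, -0.792, -0.204, 0, 0], [0, 0, -0.823, -0.792, -0.204, 0, 0], [0, 0, -0.823, -0.792, -0.204, 0, 0], [0, 0, -0.823, -0.792, -0.204, 0, 0], [0, 0, -0.823, -0.792, -0.204, 0, 0], [0, 0, -0.823, -0.792, -0.204, 0, 0], [0, 0, -0.823, -0.792, -0.204, 0, 0]]])

```text
time_s: 14.57
ee_pos: [0.4781, -0.3931, 0.1969]
eef_rot: [3.138, -0.005, 2.991]
force: [0.5, 0.6, -0.3]
grip_width: 0.094
```

servo_tool(moves=[[[0, 0, 0, 0, 0, 0, 0], [0, 0, 0, 0, 0, 0, 0], [0, 0, 0, 0, 0, 0, 0], [0, 0, 0, 0, 0, 0, 0]]])

```text
time_s: 14.9
ee_pos: [0.4786, -0.3919, 0.1966]
eef_rot: [3.138, -0.005, 2.991]
force: [0.1, 0.6, -1.0]
grip_width: 0.0941
```

```bash
python3 - <<'E'
from h import *
o=get_obs();print(o["time_s"],o["joint_vel"].max(),o["ee_pos"],o["eef_rot"],o["qpos"])
c=camera("wrist"); crop(c,"pics/w13.png",0,0,512,384,1.5)
import pickle;pickle.dump(c,open("w13.pkl","wb"))
E
```

```text
14.9 0.002962866930215009 [ 0.4785803  -0.39190979  0.19661877] [ 3.13789448 -0.00526879  2.99068225] [-7.45417802e-01  4.46135732e-01  1.27447259e+00  1.13796323e-04
  1.42742047e+00 -2.16531061e+00]
```

View pics/w13.png

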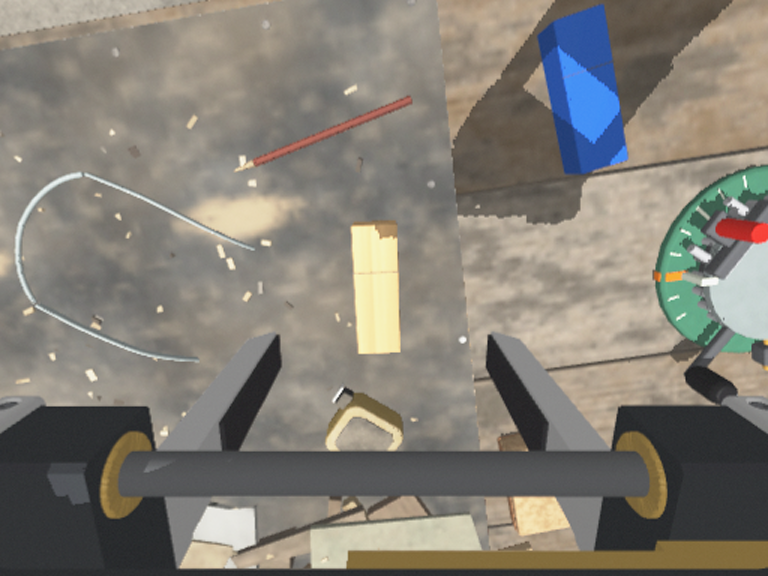

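```bash
python3 - <<'E'
from h import *
import pickle;c=pickle.load(open("w13.pkl","rb"))
crop(c,"pics/w13b.png",215,135,285,245,5)
im=cv2.cvtColor(c["color"],cv2.COLOR_RGB2HSV)
m=cv2.inRange(im,(12,60,170),(30,200,255)); m2=np.zeros_like(m); m2[140:245,225:275]=m[140:245,225:275]
cs,_=cv2.findContours(m2,cv2.RETR_EXTERNAL,cv2.CHAIN_APPROX_NONE);k=max(cs,key=cv2.contourArea)
r=cv2.minAreaRect(k);b=cv2.boxPoints(r);print(r,b)
P=plane(c,b,.038);print(P,P.mean(0))
for i in range(4):
    v=P[(i+1)%4]-P[i];print(np.linalg.norm(v),np.degrees(np.arctan2(v[1],v[0])))
E
```

```text
((250.62307739257812, 192.27711486816406), (86.22547149658203, 30.576982498168945), 86.90594482421875) [[233.02985 150.05243]
 [263.56226 148.40204]
 [268.2163  234.5018 ]
 [237.6839  236.15219]]
[[ 0.43958219 -0.41557252  0.038     ]
 [ 0.44342401 -0.37639911  0.038     ]
 [ 0.56296448 -0.38707402  0.038     ]
 [ 0.55894577 -0.42971423  0.038     ]] [ 0.50122911 -0.40218997  0.038     ]
0.03936134578862269 84.39879390948406
0.12001615715900994 -5.102950714407675
0.04282916678631863 -95.38404645108368
0.12019838905289953 173.24332623018555
```

View pics/w13b.png

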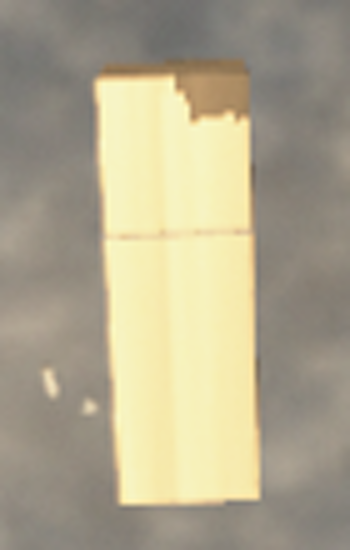

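```bash
python3 - <<'E'
from h import *
import pickle;c=pickle.load(open("w13.pkl","rb"))
P=plane(c,[[215+x/5,135+y/5] for x,y in [(98,78),(248,75),(260,499),(118,504)]],.038);print(P,P.mean(0))
for i in range(4):
    v=P[(i+1)%4]-P[i];print(np.linalg.norm(v),np.degrees(np.arctan2(v[1],v[0])))
p=P.mean(0)[:2]
row([*p,.08],173.8); row([*p,-.008],173.8)
E
```

```text
[[ 0.44057959 -0.41369349  0.038     ]
 [ 0.44565108 -0.37536992  0.038     ]
 [ 0.56315314 -0.38881962  0.038     ]
 [ 0.55861356 -0.42835686  0.038     ]] [ 0.50199935 -0.40155997  0.038     ]
0.0386576763694772 82.4616536333652
0.11826930550687191 -6.529854830468548
0.03979700590875293 -96.54989749542256
0.11894129635825662 172.91842135852855
row [0.0022, -0.003, -0.0271, -0.0502, -0.0125, 0.2335, 0.0]
row [0.0022, -0.003, -0.0271, -0.0511, -0.0131, 0.4095, 0.0]
```

servo_tool(moves=[[[0.002, -0.003, -0.02, -0.05, -0.013, 0.08, 0], [0.002, -0.003, -0.02, -0.05, -0.013, 0.16, 0], [0.002, -0.003, -0.02, -0.05, -0.013, 0.24, 0], [0.002, -0.003, -0.02, -0.051, -0.013, 0.3, 0], [0.002, -0.003, -0.02, -0.051, -0.013, 0.35, 0], [0.002, -0.003, -0.02, -0.051, -0.013, 0.395, 0], [0.002, -0.003, -0.02, -0.051, -0.013, 0.395, 0], [0.002, -0.003, -0.02, -0.051, -0.013, 0.395, 0]]])

```text
time_s: 15.62
ee_pos: [0.502, -0.4009, -0.0008]
eef_rot: [3.14, -0.001, 3.022]
force: [0.3, -0.4, 0.7]
grip_width: 0.094
```

```bash
python3 - <<'E'
from h import *
o=get_obs();print(o["grip_width"],o["force"],o["ee_pos"],o["eef_rot"])
c=camera("wrist"); crop(c,"pics/w14.png",100,60,420,384,1.8)
d=camera("side");crop(d,"pics/d14.png",210,220,320,300,7)
E
```

```text
0.09399419156678128 [ 0.34271855 -0.36528358  0.74350635] [ 0.50199643 -0.40089218 -0.00083095] [ 3.14049176e+00 -1.14779034e-03  3.02247625e+00]
```

View pics/w14.png

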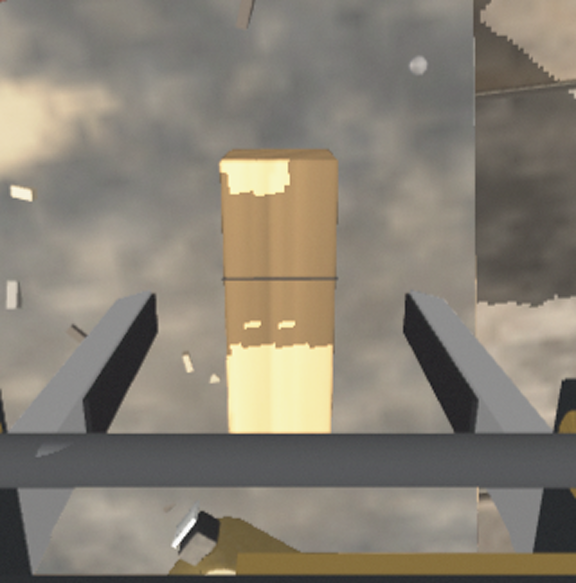

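View pics/d14.png

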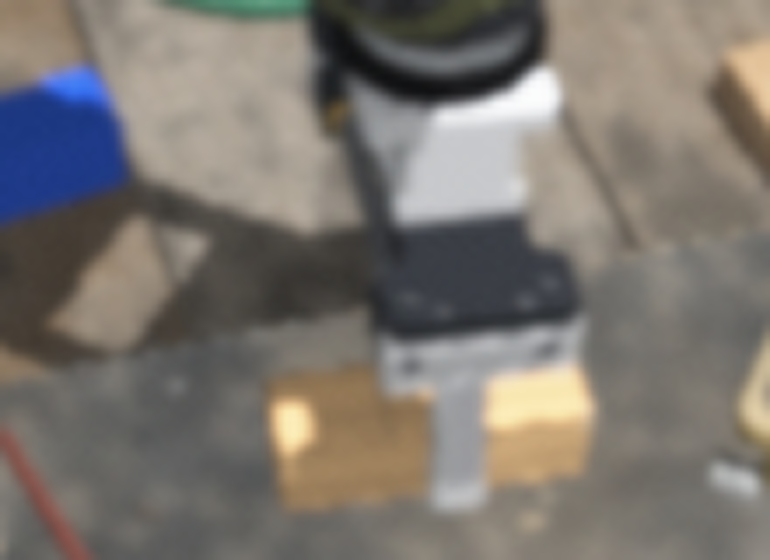

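```bash
python3 - <<'E'
from h import *
d=camera("side");o,D=ray(d,[[210+460/7,220+508/7]])
for y in(-.448,-.454,-.46):
    s=(y-o[1])/D[0,1];print(o+D[0]*s)
c=camera("wrist");ob=get_obs();e=ob["ee_pos"];R=Ro.from_euler('xyz',ob["eef_rot"])
for z in(0,-.02,-.025,-.03,-.035): print(z,proj(c,[e+R.apply([.008,y,z]) for y in(.047,-.047)]).ravel())
print([100+156/1.8,60+293/1.8],[100+404/1.8,60+293/1.8])
E
```

```text
[ 0.50396009 -0.448       0.0188006 ]
[ 0.50168705 -0.454       0.02616607]
[ 0.49941401 -0.46        0.03353154]
0 [317.29988141 209.68782416 195.86646487 209.67168593]
-0.02 [323.24079004 218.99913482 190.12111402 218.97742924]
-0.025 [324.90916304 221.61396904 188.50773874 221.59057224]
-0.03 [326.66191112 224.36102422 186.81280747 224.33579026]
-0.035 [328.50560242 227.25059152 185.02997453 227.22335823]
[186.66666666666669, 222.77777777777777] [324.44444444444446, 222.77777777777777]
```

servo_tool(moves=[[[0, 0, 0, 0, 0, 0.012, 0], [0, 0, 0, 0, 0, 0.012, 1], [0, 0, 0, 0, 0, 0.012, 1], [0, 0, 0, 0, 0, 0.012, 1], [0, 0, 0, 0, 0, 0.012, 1], [0, 0, 0, 0, 0, 0.012, 1], [0, 0, 0, 0, 0, 0.012, 1], [0, 0, 0, 0, 0, 0.012, 1], [0, 0, 0, 0, 0, 0.012, 1], [0, 0, 0, 0, 0, 0.012, 1], [0, 0, 0, 0, 0, 0.012, 1], [0, 0, 0, 0, 0, 0.012, 1]]], squeeze=30)

```text
time_s: 16.82
ee_pos: [0.5029, -0.4021, -0.0047]
eef_rot: [-3.14, 0.002, 3.022]
force: [0.5, 0.2, 0.3]
grip_width: 0.0397
```

servo_tool(moves=[[[0, 0, 0, 0, 0, 0, 1], [0, 0, 0, 0, 0, 0, 1], [0, 0, 0, 0, 0, 0, 1]]])

```text
time_s: 17.07
ee_pos: [0.5028, -0.4021, -0.0047]
eef_rot: [-3.14, 0.002, 3.022]
force: [0.2, -0.7, -0.3]
grip_width: 0.0399
```

servo_tool(moves=[[[0, 0, 0, 0, 0, -0.02, 1], [0, 0, 0, 0, 0, -0.06, 1], [0, 0, 0, 0, 0, -0.12, 1], [0, 0, 0, 0, 0, -0.18, 1], [0, 0, 0, 0, 0, -0.24, 1], [0, 0, 0, 0, 0, -0.3, 1], [0, 0, 0, 0, 0, -0.3, 1], [0, 0, 0, 0, 0, -0.3, 1]]])

```text
time_s: 17.73
ee_pos: [0.503, -0.4023, 0.1476]
eef_rot: [-3.138, 0.005, 3.022]
force: [0.6, 0.0, -1.8]
grip_width: 0.0402
```

```bash
python3 - <<'E'
from h import *
o=get_obs();print(o["grip_width"],o["force"],o["ee_pos"],o["eef_rot"])
c=camera("wrist"); crop(c,"pics/w15.png",100,60,420,384,1.8)
row([.5335,-.046,.145],141.7,1)
E
```

```text
0.04022969644725824 [ 0.55213071  0.04633004 -1.80359319] [ 0.50298226 -0.40225995  0.1475938 ] [-3.13823671  0.0051857   3.02235406]
row [-0.0005, 0.0019, 0.3496, 0.023, 0.7138, 0.0001, 1.0]
```

View pics/w15.png

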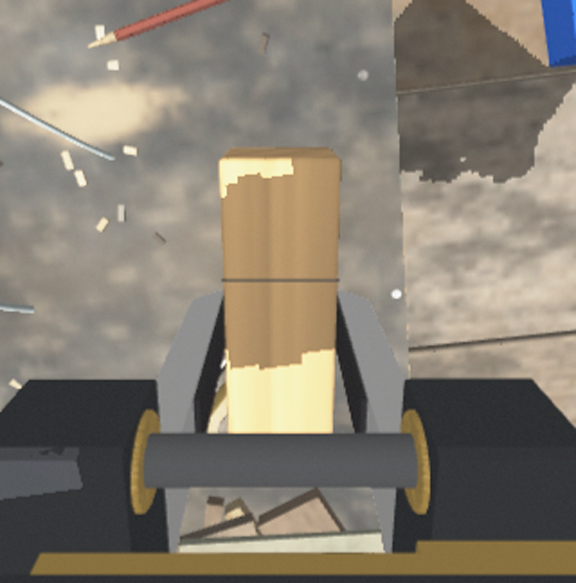

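Rail held straight and level. I'll carry it over the table.

servo_tool(moves=[[[0, 0.002, 0.03, 0.002, 0.05, 0, 1], [0, 0.002, 0.06, 0.004, 0.11, 0, 1], [0, 0.002, 0.1, 0.006, 0.18, 0, 1], [0, 0.002, 0.14, 0.009, 0.25, 0, 1], [0, 0.002, 0.17, 0.011, 0.32, 0, 1], [0, 0.002, 0.2, 0.013, 0.39, 0, 1], [0, 0.002, 0.24, 0.015, 0.46, 0, 1], [0, 0.002, 0.27, 0.018, 0.53, 0, 1], [0, 0.002, 0.3, 0.02, 0.6, 0, 1], [0, 0.002, 0.33, 0.022, 0.66, 0, 1], [0, 0.002, 0.35, 0.023, 0.7, 0, 1], [0, 0.002, 0.35, 0.023, 0.714, 0, 1]]])

```text
time_s: 18.78
ee_pos: [0.5329, -0.0433, 0.1438]
eef_rot: [-3.14, -0.002, 2.473]
force: [0.8, -0.9, -1.4]
grip_width: 0.0401
```

servo_tool(moves=[[[0, 0, 0, 0, 0, 0, 1], [0, 0, 0, 0, 0, 0, 1], [0, 0, 0, 0, 0, 0, 1]]])

```text
time_s: 19.03
ee_pos: [0.5326, -0.0442, 0.1433]
eef_rot: [-3.139, -0.003, 2.473]
force: [-0.8, 0.0, -1.1]
grip_width: 0.0398
```

```bash
python3 - <<'E'
from h import *
o=get_obs();print(o["grip_width"],o["force"],o["ee_pos"],o["eef_rot"])
c=camera("wrist"); crop(c,"pics/w16.png",100,60,420,384,1.8)
import pickle;pickle.dump(c,open("w16.pkl","wb"))
row([.5335,-.046,.045],141.7,1)
E
```

```text
0.03975968995265056 [-0.77348713  0.01878119 -1.1373016 ] [ 0.53255784 -0.04416541  0.1432715 ] [-3.13926025e+00 -2.92348599e-03  2.47311337e+00]
row [-0.0014, -0.0017, -0.0004, -0.004, -0.0012, 0.1969, 1.0]
```

View pics/w16.png

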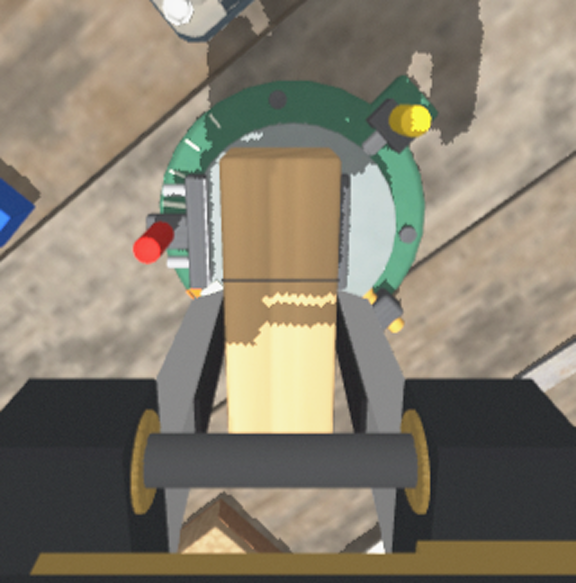

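```bash
python3 - <<'E'
from h import *
import pickle;c=pickle.load(open("w16.pkl","rb"))
f=lambda L:[[100+x/1.8,60+y/1.8] for x,y in L]
C=np.array([.5385,-.0397]);th=np.radians(51.7);Rt=np.array([[np.cos(th),np.sin(th)],[-np.sin(th),np.cos(th)]])
T=lambda L,z:(plane(c,f(L),z)[:,:2]-C)@Rt.T
print("slide",T([(189,178),(206,178),(190,287),(207,287)],.052))
print("fixed outer",T([(349,176),(349,285)],.052))
print("red",T([(147,248)],.085),"bolt",T([(417,119)],.06))
e=get_obs()["ee_pos"];print("tcp",(e[:2]-C)@Rt.T)
print("rail",T([(221,158),(340,158)],e[2]+.025+.017))
E
```

```text
slide [[-0.06203419  0.03482115]
 [-0.05201516  0.03482465]
 [-0.06470997 -0.03365374]
 [-0.05407332 -0.03364275]]
fixed outer [[ 0.03213673  0.03603192]
 [ 0.03463337 -0.03221769]]
red [[-0.08075779  0.00162027]] bolt [[0.0676309  0.06898602]]
tcp [-0.00725072  0.00175504]
rail [[-0.02712516  0.0618904 ]
 [ 0.01123782  0.0618974 ]]
```

servo_tool(moves=[[[0, 0, 0, 0, 0, 0.04, 1], [0, 0, 0, 0, 0, 0.08, 1], [0, 0, 0, 0, 0, 0.12, 1], [0, 0, 0, 0, 0, 0.155, 1], [0, 0, 0, 0, 0, 0.185, 1], [0, 0, 0, 0, 0, 0.205, 1], [0, 0, 0, 0, 0, 0.216, 1], [0, 0, 0, 0, 0, 0.219, 1], [0, 0, 0, 0, 0, 0.219, 1]]])

```text
time_s: 19.83
ee_pos: [0.5324, -0.0446, 0.0342]
eef_rot: [-3.14, -0.002, 2.472]
force: [1.4, -0.0, -0.2]
grip_width: 0.0398
```

servo_tool(moves=[[[0, 0, 0, 0, 0, 0.002, 1], [0, 0, 0, 0, 0, 0.004, 1], [0, 0, 0, 0, 0, 0.004, 1]]])

```text
time_s: 20.08
ee_pos: [0.5327, -0.0447, 0.0326]
eef_rot: [-3.14, -0.002, 2.472]
force: [-0.1, 0.2, -0.6]
grip_width: 0.0395
```

servo_tool(moves=[[[0, 0, 0, 0, 0, 0.002, 1], [0, 0, 0, 0, 0, 0.004, 1], [0, 0, 0, 0, 0, 0.004, 1]]])

```text
time_s: 20.33
ee_pos: [0.5329, -0.0447, 0.0311]
eef_rot: [-3.14, -0.001, 2.472]
force: [-2.1, 0.5, 5.6]
grip_width: 0.04
```

Contact with the table at 5.6 N. I'll release and rise straight up.

servo_tool(moves=[[[0, 0, 0, 0, 0, 0, 0.4], [0, 0, 0, 0, 0, 0, 0.4], [0, 0, 0, 0, 0, 0, 0.4], [0, 0, 0, 0, 0, 0, 0.4], [0, 0, 0, 0, 0, -0.03, 0.4], [0, 0, 0, 0, 0, -0.08, 0.4], [0, 0, 0, 0, 0, -0.16, 0.4], [0, 0, 0, 0, 0, -0.24, 0.4], [0, 0, 0, -0.1, 0, -0.32, 0.4], [0, 0, 0, -0.1, 0, -0.34, 0.4], [0, 0, 0, -0.1, 0, -0.34, 0.4], [0, 0, 0, -0.1, 0, -0.34, 0.4]]])

```text
time_s: 21.33
ee_pos: [0.5729, -0.0761, 0.2016]
eef_rot: [-3.141, 0.0, 2.472]
force: [-1.3, 0.1, -2.0]
grip_width: 0.0565
```

```bash
python3 - <<'E'
from h import *
o=get_obs();print(o["grip_width"],o["force"],o["ee_pos"],o["eef_rot"])
c=camera("wrist"); crop(c,"pics/w17.png",100,60,420,384,1.8)
import pickle;pickle.dump(c,open("w17.pkl","wb"))
E
```

```text
0.05651957773065259 [-1.33526886  0.09312117 -1.97082314] [ 0.57294102 -0.07611734  0.20156159] [-3.14092370e+00  6.48742659e-05  2.47163626e+00]
```

View pics/w17.png

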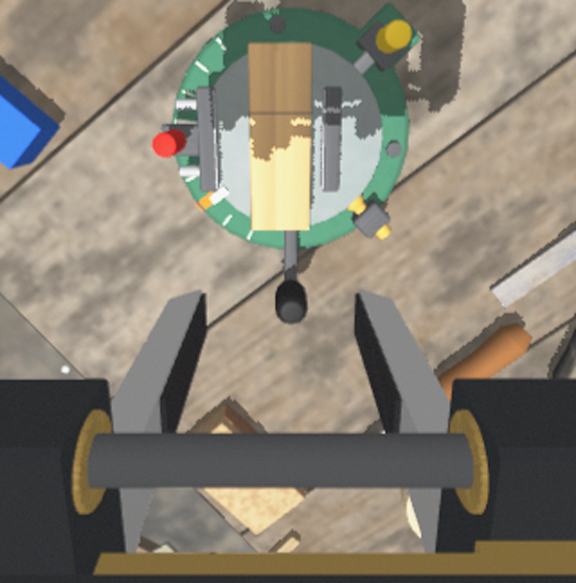

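Rail lies flat between the jaws and parallel to them, with the red knob at (166,145). Next is the knob push, with the tool turned to yaw 51.7 degrees.

```bash
python3 - <<'E'
from h import *
import pickle;c=pickle.load(open("w17.pkl","rb"))
f=lambda L:[[100+x/1.8,60+y/1.8] for x,y in L]
C=np.array([.5385,-.0397]);th=np.radians(51.7);Rt=np.array([[np.cos(th),np.sin(th)],[-np.sin(th),np.cos(th)]])
r=plane(c,f([(164,146)]),.085)[0,:2];print(r,(r-C)@Rt.T)
print((plane(c,f([(249,43),(312,43),(249,230),(310,230)]),.074)[:,:2]-C)@Rt.T)
t=C+Rt.T@[-.081,.0015];print(t);row([*t,.16],51.7)
E
```

```text
[ 0.48869936 -0.1037286 ] [-0.08111353 -0.00060122]
[[-0.02728169  0.06089441]
 [ 0.0114866   0.06082423]
 [-0.0294301  -0.05808805]
 [ 0.01199972 -0.05813921]]
[ 0.48712073 -0.10233722]
row [-0.0019, -0.0001, 0.9994, 0.0999, -0.1472, 0.0811, 0.0]
```

servo_tool(moves=[[[0, 0, 0.999, 0.1, -0.147, 0.03, 0], [0, 0, 0.999, 0.1, -0.147, 0.03, 0], [0, 0, 0.999, 0.1, -0.147, 0.03, 0], [0, 0, 0.999, 0.1, -0.147, 0.03, 0], [0, 0, 0.999, 0.1, -0.147, 0.03, 0], [0, 0, 0.999, 0.1, -0.147, 0.03, 0], [0, 0, 0.999, 0.1, -0.147, 0.03, 0], [0, 0, 0.999, 0.1, -0.147, 0.03, 0], [0, 0, 0.999, 0.1, -0.147, 0.03, 0], [0, 0, 0.999, 0.1, -0.147, 0.03, 0], [0, 0, 0.999, 0.1, -0.147, 0.08, 0], [0, 0, 0.999, 0.1, -0.147, 0.08, 0]]])

```text
time_s: 22.38
ee_pos: [0.4848, -0.1012, 0.1561]
eef_rot: [-3.134, 0.004, 0.967]
force: [-0.1, 1.2, -1.1]
grip_width: 0.0939
```

```bash
python3 - <<'E'
from h import *
o=get_obs();print(o["grip_width"],o["ee_pos"],o["eef_rot"])
row([.4877,-.1028,.12],51.7);row([.4877,-.1028,.034],51.7)
E
```

```text
0.09385508708066223 [ 0.48482215 -0.10117713  0.15609873] [-3.13356327  0.00354669  0.96668727]
row [-0.005, 0.0024, 0.041, 0.0009, 0.0072, 0.0721, 0.0]
row [-0.005, 0.0024, 0.041, 0.0015, 0.0085, 0.2441, 0.0]
```

servo_tool(moves=[[[-0.005, 0.002, 0.041, 0.001, 0.007, 0.06, 0], [-0.005, 0.002, 0.041, 0.001, 0.007, 0.072, 0], [-0.005, 0.002, 0.041, 0.001, 0.007, 0.072, 0]]])

```text
time_s: 22.63
ee_pos: [0.4857, -0.1019, 0.1176]
eef_rot: [-3.136, 0.003, 0.905]
force: [-0.7, 0.7, 0.0]
grip_width: 0.0941
```

```bash
python3 - <<'E'
from h import *
o=get_obs();print(o["grip_width"],o["ee_pos"],o["eef_rot"])
c=camera("wrist"); crop(c,"pics/w18.png",100,60,420,384,1.8)
row([.4877,-.1028,.034],51.7)
E
```

```text
0.09410791119054988 [ 0.48574236 -0.10187333  0.11764089] [-3.13623741e+00  2.85177905e-03  9.05247292e-01]
row [-0.0016, 0.0011, 0.002, 0.0004, 0.0026, 0.171, 0.0]
```

View pics/w18.png

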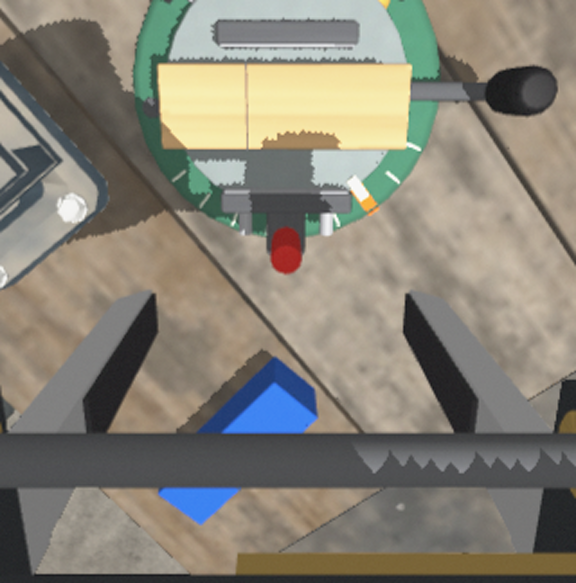

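servo_tool(moves=[[[0, 0, 0.002, 0, 0.003, 0.04, 0.3], [0, 0, 0.002, 0, 0.003, 0.08, 0.4], [0, 0, 0.002, 0, 0.003, 0.12, 0.4], [0, 0, 0.002, 0, 0.003, 0.15, 0.4], [0, 0, 0.002, 0, 0.003, 0.17, 0.4], [0, 0, 0.002, 0, 0.003, 0.17, 1], [0, 0, 0.002, 0, 0.003, 0.17, 1], [0, 0, 0.002, 0, 0.003, 0.17, 1], [0, 0, 0.002, 0, 0.003, 0.17, 1], [0, 0, 0.002, 0, 0.003, 0.17, 1], [0, 0, 0.002, 0, 0.003, 0.17, 1], [0, 0, 0.002, 0, 0.003, 0.17, 1]]], squeeze=25)

```text
time_s: 23.68
ee_pos: [0.4879, -0.1032, 0.0348]
eef_rot: [-3.139, 0.002, 0.902]
force: [-0.0, 0.4, -1.0]
grip_width: 0.0177
```

servo_tool(moves=[[[0, 0, 0, 0, 0, 0, 1], [0, 0, 0, 0, 0, 0, 1], [0, 0, 0, 0, 0, 0, 1], [0, 0, 0, 0, 0, 0, 1], [0, 0, 0, 0, 0, 0, 1]]])

```text
time_s: 24.1
ee_pos: [0.4879, -0.1032, 0.0348]
eef_rot: [-3.14, 0.002, 0.902]
force: [1.6, -2.0, -1.7]
grip_width: 0.0154
```

```bash
python3 - <<'E'
from h import *
o=get_obs();print(o["grip_width"],o["ee_pos"],o["eef_rot"],o["force"])
c=camera("wrist"); crop(c,"pics/w19.png",100,60,420,384,1.8)
E
```

```text
0.015444149990617117 [ 0.48794277 -0.10323889  0.03480261] [-3.13964027e+00  1.53024044e-03  9.02469631e-01] [ 1.55682621 -1.96983129 -1.65992668]
```

View pics/w19.png

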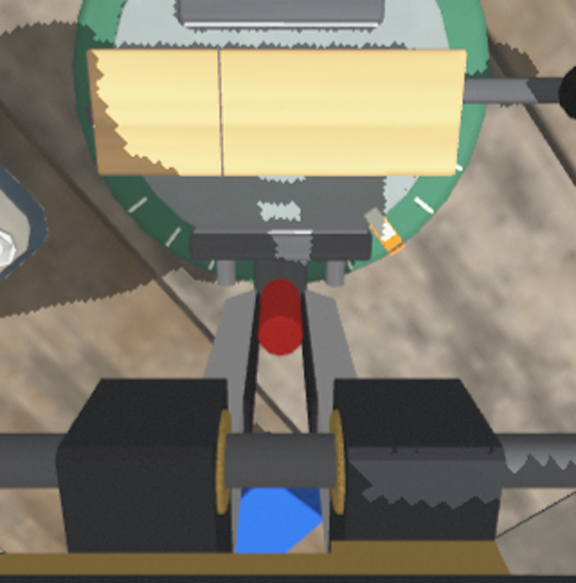

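Knob gripped. I'll push along tool +x.

servo_tool(moves=[[[0, 0, 0, 0.006, 0, 0, 1], [0, 0, 0, 0.012, 0, 0, 1], [0, 0, 0, 0.018, 0, 0, 1], [0, 0, 0, 0.024, 0, 0, 1], [0, 0, 0, 0.03, 0, 0, 1], [0, 0, 0, 0.036, 0, 0, 1], [0, 0, 0, 0.042, 0, 0, 1], [0, 0, 0, 0.048, 0, 0, 1], [0, 0, 0, 0.054, 0, 0, 1], [0, 0, 0, 0.06, 0, 0, 1], [0, 0, 0, 0.06, 0, 0, 1]]])

```text
time_s: 25.07
ee_pos: [0.5069, -0.0793, 0.0348]
eef_rot: [-3.14, 0.001, 0.903]
force: [1.8, -0.6, -0.4]
grip_width: 0.0153
```

servo_tool(moves=[[[0, 0, 0, 0.003, 0, 0, 1], [0, 0, 0, 0.006, 0, 0, 1], [0, 0, 0, 0.008, 0, 0, 1], [0, 0, 0, 0.008, 0, 0, 1]]])

```text
time_s: 25.4
ee_pos: [0.5095, -0.076, 0.0348]
eef_rot: [-3.14, 0.001, 0.903]
force: [0.3, -2.5, 0.0]
grip_width: 0.0155
```

servo_tool(moves=[[[0, 0, 0, 0.002, 0, 0, 1], [0, 0, 0, 0.004, 0, 0, 1], [0, 0, 0, 0.004, 0, 0, 1]]])

```text
time_s: 25.65
ee_pos: [0.5099, -0.0755, 0.0348]
eef_rot: [-3.139, 0.004, 0.903]
force: [-7.8, -12.2, 5.2]
grip_width: 0.0153
```

```bash
python3 - <<'E'
from h import *
o=get_obs();print(o["grip_width"],o["ee_pos"],o["force"])
c=camera("wrist"); crop(c,"pics/w20.png",100,60,420,384,1.8)
E
```

```text
0.015294639176107903 [ 0.50988066 -0.07550343  0.03480223] [ -7.80166391 -12.15850118   5.18983645]
```

View pics/w20.png

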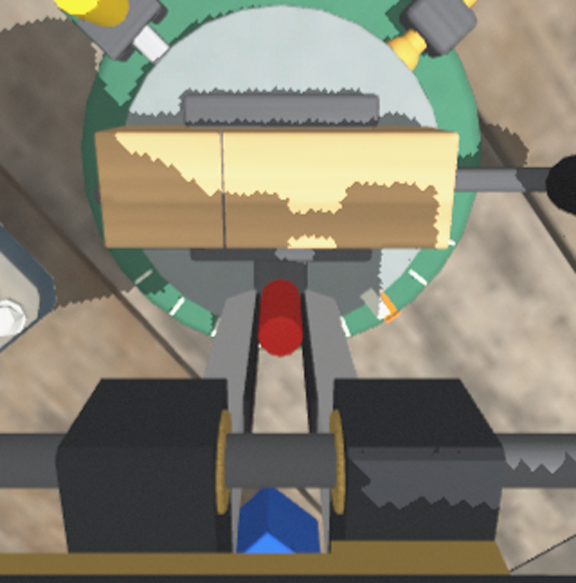

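The push force rose to 14 N and the knob is 46 mm from the axis, which is where it should be with the 40 mm rail held. I'll release and rise clear.

servo_tool(moves=[[[0, 0, 0, -0.002, 0, 0, 0.4], [0, 0, 0, -0.002, 0, 0, 0.4], [0, 0, 0, -0.002, 0, 0, 0.4], [0, 0, 0, -0.002, 0, 0, 0.4], [0, 0, 0, -0.002, 0, 0, 0.4], [0, 0, 0, -0.002, 0, -0.06, 0.4], [0, 0, 0, -0.002, 0, -0.14, 0.4], [0, 0, 0, -0.002, 0, -0.22, 0.4], [0, 0, 0, -0.1, 0, -0.3, 0.4], [0, 0, 0, -0.18, 0, -0.34, 0.4], [0, 0, 0, -0.18, 0, -0.34, 0.4], [0, 0, 0, -0.18, 0, -0.34, 0.4]]])

```text
time_s: 26.7
ee_pos: [0.4542, -0.1483, 0.2082]
eef_rot: [3.139, 0.003, 0.9]
force: [0.2, 0.5, -0.3]
grip_width: 0.0562
```

servo_tool(moves=[[[0, 0, 0, 0, 0, 0, 0.4], [0, 0, 0, 0, 0, 0, 0.4], [0, 0, 0, 0, 0, 0, 0.4], [0, 0, 0, 0, 0, 0, 0.4]]])

```text
time_s: 27.03
ee_pos: [0.4543, -0.1476, 0.2074]
eef_rot: [3.141, 0.003, 0.901]
force: [0.2, -0.3, -0.0]
grip_width: 0.0563
```

```bash
python3 - <<'E'
from h import *
o=get_obs();print(o["time_s"],o["grip_width"],o["ee_pos"],o["force"])
c=camera("wrist"); crop(c,"pics/w21.png",120,20,400,230,2.8)
s=camera("scene"); crop(s,"pics/s21.png",190,150,350,270,5)
import pickle;pickle.dump(c,open("w21.pkl","wb"))
E
```

```text
27.0333 0.05633425461774069 [ 0.45434646 -0.14757665  0.207399  ] [ 0.18970185 -0.31470286 -0.01525897]
```

View pics/w21.png

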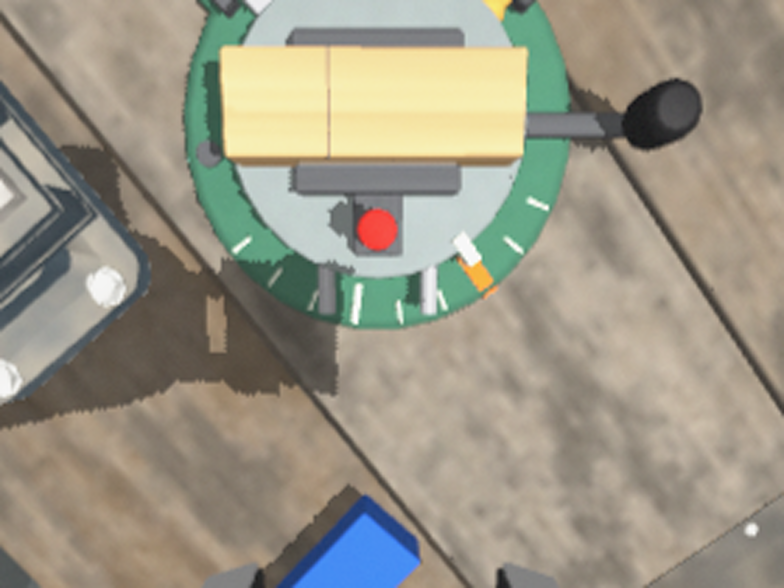

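View pics/s21.png

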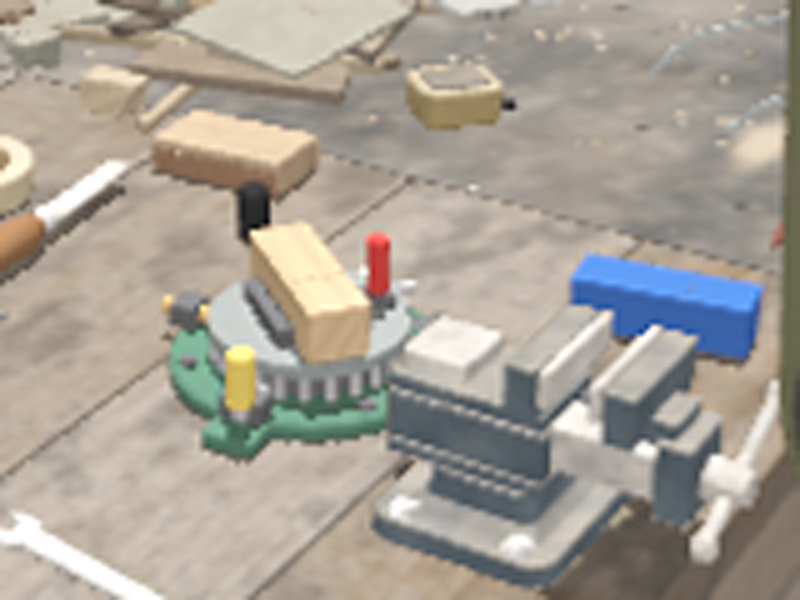

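Rail sits between both jaws, pointer is at orange (468,250), and the bolt is home. One numeric check, then I'll hand in.

```bash
python3 - <<'E'
from h import *
from station import hand_in
import pickle;c=pickle.load(open("w21.pkl","rb"))
f=lambda L:[[120+x/2.8,20+y/2.8] for x,y in L]
C=np.array([.5385,-.0397]);th=np.radians(51.7);Rt=np.array([[np.cos(th),np.sin(th)],[-np.sin(th),np.cos(th)]])
T=lambda L,z:(plane(c,f(L),z)[:,:2]-C)@Rt.T
p=T([(222,47),(527,47),(232,158),(524,158)],.074);print(p,p.mean(0))
print("red",T([(378,230)],.085))
s=camera("scene");b=blob(s,(20,120,100),(34,255,255),(228,215,248,240));print(plane(s,[b[0]],.042),)
print(hand_in())
E
```

```text
[[ 0.02004896  0.05941452]
 [ 0.01995241 -0.05815112]
 [-0.01973195  0.05764802]
 [-0.01984325 -0.05897186]] [ 1.0654477e-04 -1.5108779e-05]
red [[-0.04750762 -0.00061212]]
[[0.52011946 0.06837052 0.042     ]]
the job is handed in; nothing more can be done
None
```

The job is handed in at about 27 s of the 67 s allowed; hand-in gave no verdict.

I swung the vise four clicks by its handle, from -15 to 45 degrees, then pinched the bolt knob and pushed it home. After that I laid the pine rail flat between the jaws and pushed the sliding jaw up by its red knob until it was snug.

**Last checks:**
- **Table:** the pointer is at the orange line.
- **Bolt:** after release, the wrist camera put the knob 96.6 mm from the swivel axis, where 96 mm is home. It met an end stop of about 9–10 N. A rough scene-camera colour check put the knob about 12 mm farther out. That method is biased toward the camera because it sees only the near side, so I trusted the wrist view and the end stop.
- **Rail:** its centre is within about 1 mm of the table centre both across and along the jaws, and it lies square to them within what I can measure.
- **Jaw:** the push ended at about 14 N. The red knob is about 47 mm from the axis (46 mm expected for the held rail).
- **Bystanders and robot:** none of the bystanders was touched, and those in the last views looked unmoved. The robot is clear of everything.

**Grip problem:** the fingers really end about 27 mm above the reported TCP. My first grip at the bolt closed on nothing above the knob, and the handle grip held only its top, though it worked. I corrected the height from the camera views for every grip after that.

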